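# Put the bench scraper in its rack and cover the tub

### The job

Tidy the shop counter: take the lid off the bench scraper and set it gently on the empty tub so it sits seated and level. Swing the rack's catch open, slide the scraper blade-first fully home into the rack's slot until its orange handle meets the rack, then swing the catch fully closed behind the handle. Leave the tub and the other goods standing where they are.

Things in the scene. Friction and masses are not known exactly. Their poses are not given: they have to be found in the camera images.
- holder: Low green rack fixed to the counter, 136 long, 114 wide, 18 high. Origin: centre of the slot mouth at counter level; x points into the slot, z up. Slot 86 wide, 10 high, 124 deep, floored by the counter; its roof is two side lips with a 36 gap between. Two guide cheeks, 18 high, flare from 86 apart at the mouth to 130 apart at x = -45.
- catch (a joint): Angle (rad) of the yellow catch arm about an upright pivot at x -34, y +82 in the rack frame. 0 = closed: arm across the mouth, pointing to rack -y. Grows clockwise from above, outward; at 1.57 it points along rack -x, clear of the slot; stop 2.0. Arm 12 wide, 25 to 37 above the counter, 103 long; the blade passes under it, the scraper handle does not. Stays where left.
- catch_post (a point): Point at mid-height of the red upright round post (14 diameter, from 36 to 71 above the counter) on the catch arm, 95 from the pivot; this point is 55 above the counter.
- scraper: Bench scraper lying flat: steel blade 120 (x) by 80 (y) by 6, orange bar handle along the rear edge, 20 (x) by 80 (y) by 36 high, at x = -80 to -60. Origin: centre of the blade's underside; x points to the leading edge. About 0.35 kg. When home its origin is 60 inside the rack's mouth on the slot's centre line; the closed catch arm then stands 8 behind the handle.
- lid: Round blue lid, flange 120 diameter and 4 thick, with a plug below it 90 diameter and 8 deep, and a white round knob 28 diameter and 35 tall on top. Origin: centre of the plug's underside; flange from z = 8 to 12, knob from z = 12 to 47. Starts lying on the scraper's blade. Mass about 0.14 kg.
- tub: Open empty round white tub, loose, 90 high, 112 outer diameter at the rim, 4 thick wall (inside 104 at the rim). Origin: centre of its underside. With the lid seated, the lid's origin is 82 above the tub's origin.
- bottle: White bottle with red cap, 68 diameter, 150 high, bystander. Origin: centre of its underside.
- tin: Tin can with yellow label, 76 diameter, 100 high, bystander. Origin: centre of its underside.
- carton: Red carton 60 by 90 by 110 high, bystander. Origin: centre of its underside.
Mind the look-alikes: they are no part of the job. What is shaped like the tub but green or purple is not meant.

How it is judged:
On the way, in this order (a step that is already met when the one before it is completed fails the run):
1. the scraper is fully home in the slot while the catch is still open (x of scraper in the frame of holder between 0.056 and 0.066 m and y of scraper in the frame of holder between -0.007 and 0.007 m and angle between the x axis of scraper and the x axis of holder, either way round below 0.08 rad and angle between scraper's own z axis and vertical below 0.05 rad and value of joint catch above 0.7 rad), for 0.1 s.
2. the catch is closed behind the handle of the homed scraper (x of scraper in the frame of holder between 0.056 and 0.066 m and y of scraper in the frame of holder between -0.007 and 0.007 m and angle between the x axis of scraper and the x axis of holder, either way round below 0.08 rad and angle between scraper's own z axis and vertical below 0.05 rad and value of joint catch below 0.15 rad), for 0.1 s.
At the end, for the whole second after the job is handed in: Scraper flat in the slot, handle within 4 mm of the rack face, 7 mm of the centre line, 0.08 rad of its direction; catch within 0.15 rad of closed; lid on the tub within 10 mm of centre and 3 mm of seated height; lid and tub level within 0.05 rad; all at rest (all of step 2 and z of lid in the frame of tub between 0.079 and 0.085 m and horizontal distance between lid and tub below 0.01 m and angle between each of lid, tub's own z axis and vertical below 0.05 rad and linear speed of each of scraper, lid, tub below 0.02 m/s); the robot touches nothing.
It fails at once if a bystander (bottle, tin or carton) is moved more than 30 mm (distance of any of bottle, tin, carton from where it was at the start of the episode above 0.03 m).
It fails at once if the tub is moved more than 30 mm (distance of tub from where it was at the start of the episode above 0.03 m).
It fails at once if the lid is slammed or pressed onto the tub with more than 40 N (contact force between lid and tub above 40 N).
It also fails if it takes over 72 s, if anything falls off the work surface, if the arm or the gripper's body presses on something with over 40 N, if the wrist force passes 120 N, or if a joint passes its speed limit or range.

### The arm

A 6-joint arm with a two-finger parallel gripper is mounted at the origin on the work surface. World frame = base frame: x ahead of the robot, y to its left, z up, the work surface at z = 0. Lengths are in m, angles in rad, forces in N, time in s.
With the tool pointing down it reaches from about 0.3 to 0.875 m from the base axis. Payload 6.4 kg.
Tool frame: the origin (TCP) lies on the front face of the gripper's body, between the roots of the fingers; the fingertips stand 73 mm ahead of it and the grasp point (between the pads) lies ctrl.pinch_z ahead of it (ctrl.pinch_z is the distance from the TCP to the grasp point, in m); z points along the fingers, x is the direction in which the jaws open and shut, and the axes are right-handed (so a half turn about z gives the same grasp; the last joint's range is limited). The gripper opens to 85 mm and grips with 20 to 120 N. Pads are 22 mm wide; open, the fingers measure 114 mm over their backs; the gripper's body (76 mm by 85 mm) begins 54 mm behind the grasp point. The pads swing forward as they close: fully open they stand 13 mm farther back than shut.
Start: joints at [1.07, 0.181, 1.607, -0, 1.354, -0.206], TCP at [0.167, 0.55, 0.304] pointing down, gripper open.
Joint ranges: [-2.99, 2.99], [-0.89, 2.07], [0.3, 2.58], [-1.14, 4.28], [0, 2.63], [-3.12, 3.12]. Speed limits (rad/s): [2.57, 2.57, 3.01, 3.14, 3.14, 3.14].

### API

Orientations are given as a unit quaternion [w, x, y, z].
In Python, from bench import ctrl gives the robot as it stands.
- The arm moves only by the tool move_arm, never from a script. Its argument "rows" is text: rows parted by semicolons, each of 7 numbers parted by spaces: the shift along the tool's x, y, z in cm, then the turn, a rotation vector about the tool's x, y, z in degrees, then the opening, from 0 (shut) to 1 (fully open). In form: x y z rx ry rz grip; .... A call has 1 to 20 rows; each row shifts and turns the commanded pose from where the row before left it, along the tool's axes as they then stand; what a row does not reach is not made up. A row lasts 1/10 s, in which the tool goes at most 50 mm and 8.59 degrees, less where a joint would pass 70% of its speed; a pose out of reach is approached as far as the arm can. A call with a gripper value outside its range is refused whole. The fingers move at their own pace and stop on an object; the grip force is fixed at half the most. Time passes only in rows, so rows that do not move let the fingers close. It gives the time, the measured TCP pose, the force and the opening at its end, in the units of the state.
- ctrl.get_obs(): the state, without advancing time (a new reading comes with each control period).
- ctrl.camera(name): name is "scene" or "top" or "wrist"; returns a dict with "color" (480x640x3 uint8, blue, green, red), "fx", "fy", "cx", "cy" (pixels), "rvec" (rotation vector, rad) and "tvec" (3), from world to camera coordinates, as OpenCV has them. Camera axes: x right, y down, z forward; pixel columns grow to the right and rows downward; lengths in m; the calibration is good to about 2 mm. A picture is of the moment at which its call begins. There is no depth.
- ctrl.hand_in(): hands the job in, once; it reports no verdict.
Trained networks look in the newest picture that a camera, given by its name, has taken for a name from the list of things; names that differ only in an ending like _2 or _b are one class to them, and where a whole thing is asked for, a point or a joint stands for the part that bears it (a point fixed in the world has none). Each returns a list of dicts, best first, with "confidence" (0 to 1); they miss things now and then, are a little off and sometimes report something else, mostly with a low value. They report only what shows in the picture. A call takes as long as a camera call. They do not tell look-alikes from the thing itself.
- ctrl.look_for(camera, query): "bbox" ([left, top, right, bottom] in pixels, round what is visible of it).
- ctrl.trace(camera, query): "region" (480x640 bool, what is visible of it) and "bbox" ([left, top, right, bottom] in pixels, round what is visible of it).
The state is a dict: "time_s": time; "q": joint angles; "dq": joint speeds; "joint_efforts": joint torques, N m; "eef_pos": TCP position; "eef_rot": TCP orientation; "wrist_force": force on the tool from outside, world axes, zero at the start; "torque": the same for the moment, N m; "opening": opening from 0.0 (shut) to 1.0 (fully open).
Only numpy, scipy, OpenCV 4.12 (cv2) and the standard library are available. Lean on these libraries where they do the work, as an engineer would, in place of code of your own. Each camera call takes 0.05 s, during which the arm holds its last target.

## Working session

There is one attempt and no reset: what is moved stays moved. The work goes in short steps, Python scripts to look and compute and a tool call to move; the robot and the scene stay as the last step left them, time stands still between calls to the robot, and variables do not carry over. Pictures are saved under pics/ and viewed, and the job is handed in when it is done.

Besides the shell and the picture viewer there is one more tool, called by a JSON object that holds its "op" and its "data", one argument or row to a line. move_arm: Moves the arm, as the interface text tells. Its arguments: {"type":"object","properties":{"rows":{"type":"string"}},"required":["rows"]}

```bash
ls; mkdir -p pics; python3 - <<'E'
from bench import ctrl
import cv2
for n in ["scene","top","wrist"]:
    c=ctrl.camera(n); cv2.imwrite(f"pics/{n}0.png",c["color"]); print(n,c["fx"],c["cx"],c["cy"],c["rvec"],c["tvec"])
    for q in ["holder","catch","catch_post","scraper","lid","tub","bottle","tin","carton"]:
        r=ctrl.look_for(n,q); print(q,[( [int(v) for v in d["bbox"]],round(d["confidence"],2)) for d in r][:3])
print(ctrl.get_obs(),ctrl.pinch_z)
E
```

```text
pics
scene 489.54923348552126 301.6255332218615 244.40547538751662 [ 1.13738342  2.25899707 -1.11112162] [ 0.31765131 -0.2926501   1.70360766]
holder [([295, 202, 377, 257], 0.64)]
catch [([304, 205, 334, 221], 0.62)]
catch_post [([304, 204, 337, 223], 0.62)]
scraper [([253, 199, 304, 233], 0.95)]
lid [([263, 200, 306, 226], 0.93)]
tub [([338, 248, 386, 308], 0.96), ([407, 232, 456, 282], 0.82), ([397, 278, 446, 344], 0.73)]
bottle [([192, 153, 220, 200], 0.95)]
tin [([239, 258, 277, 314], 0.92)]
carton [([169, 210, 206, 269], 0.88)]
top 572.235511472505 329.2364839784963 234.33929308174027 [ 2.1534172  -2.13705443  0.14339162] [0.06946396 0.63985993 1.53038456]
holder [([287, 264, 357, 322], 0.8), ([366, 273, 422, 303], 0.74), ([402, 166, 444, 207], 0.32)]
catch [([344, 285, 357, 324], 0.72)]
catch_post [([345, 287, 358, 322], 0.76), ([285, 263, 358, 324], 0.43)]
scraper [([367, 273, 421, 302], 0.84), ([476, 265, 509, 288], 0.21)]
lid [([368, 267, 408, 309], 0.76)]
tub [([184, 209, 230, 254], 0.88), ([142, 273, 192, 311], 0.71), ([201, 273, 247, 318], 0.68)]
bottle [([284, 265, 356,
[... 372 characters left out ...]
tle []
tin []
carton []
{'time_s': 1.5, 'q': array([ 1.06973358e+00,  1.80825529e-01,  1.60699944e+00, -2.66011902e-05,
        1.35379058e+00, -2.06290979e-01]), 'dq': array([-0.00036859,  0.00129832, -0.00099269,  0.00184501, -0.00028225,
        0.00169321]), 'joint_efforts': array([ 4.25954240e-04, -4.44838893e+01, -3.51672184e+01, -2.28614608e-04,
        7.13427435e-04,  6.84555559e-06]), 'eef_pos': array([0.16704199, 0.55021796, 0.30387436]), 'eef_rot': array([ 1.65873676e-05,  8.03279524e-01,  5.95602221e-01, -4.96327609e-06]), 'wrist_force': array([ 1.30131077, -0.60781482, -0.40383232]), 'torque': array([-0.0345522 ,  0.04028008, -0.02545328]), 'opening': 0.9966247316748439} 0.0539
```

```bash
python3 - <<'E'
import cv2
a=cv2.imread("pics/top0.png")[140:350,120:530]; cv2.imwrite("pics/top0c.png",cv2.resize(a,(800,410),interpolation=cv2.INTER_CUBIC))
a=cv2.imread("pics/scene0.png")[130:360,150:480]; cv2.imwrite("pics/scene0c.png",cv2.resize(a,(800,558),interpolation=cv2.INTER_CUBIC))
E
```

```text
(no output)
```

View pics/top0c.png

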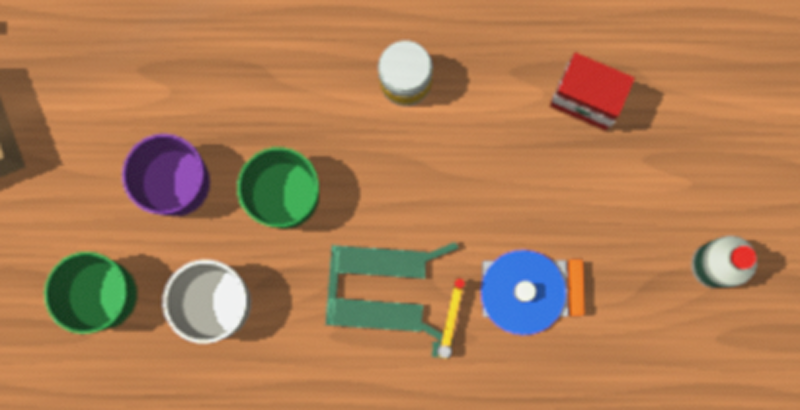

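View pics/scene0c.png

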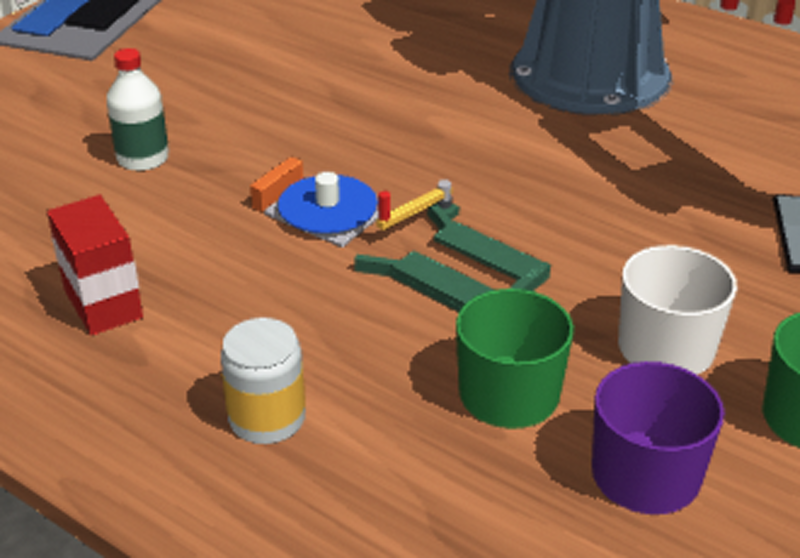

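```bash
cat > h.py <<'E'
import numpy as np, cv2
from scipy.spatial.transform import Rotation as R
def K(c): return np.array([[c["fx"],0,c["cx"]],[0,c["fy"],c["cy"]],[0,0,1.]])
def proj(c,P):
    p=cv2.projectPoints(np.asarray(P,float).reshape(-1,1,3),np.array(c["rvec"],float),np.array(c["tvec"],float),K(c),None)[0]; return p.reshape(-1,2)
def ray(c,uv,z):
    Rm=cv2.Rodrigues(np.array(c["rvec"],float))[0]; o=-Rm.T@np.array(c["tvec"],float)
    uv=np.asarray(uv,float).reshape(-1,2)
    d=np.c_[uv,np.ones(len(uv))]@np.linalg.inv(K(c)).T@Rm
    return o+d*((z-o[2])/d[:,2])[:,None]
def mask(im,lo,hi,box=None):
    m=cv2.inRange(cv2.cvtColor(im,cv2.COLOR_BGR2HSV),np.array(lo),np.array(hi))
    if box is not None:
        k=np.zeros_like(m); l,t,r,b=box; k[t:b,l:r]=1; m=m*k
    return m
def cen(m):
    y,x=np.nonzero(m); return np.array([x.mean(),y.mean()]),len(x)
def big(m):
    n,l,s,c=cv2.connectedComponentsWithStats(m); i=1+np.argmax(s[1:,4]); return (l==i).astype(np.uint8)*255
E
python3 - <<'E'
from bench import ctrl
from h import *
import pickle
T=ctrl.camera("top");S=ctrl.camera("scene")
pickle.dump((T,S),open("c0.pkl","wb"))
for nm,c,b in (("top",T,(280,255,435,330)),("scene",S,(240,185,390,265))):
    im=c["color"]
    print(nm)
    for n,lo,hi,z in [("orange",(5,170,120),(16,255,255),.03),("yellow",(22,150,120),(35,255,255),.037),("red",(0,180,90),(4,255,255),.06),("blue",(100,130,80),(120,255,255),.016),("green",(60,60,30),(95,255,160),.018)]:
        m=mask(im,lo,hi,b)
        if not m.any(): print(n,"none"); continue
        m=big(m); uv,k=cen(m); print(n,uv.round(1),k,ray(c,uv,z)[0].round(4)); 
        if n in("orange","yellow","green"):
            r=cv2.minAreaRect(np.argwhere(m)[:,::-1].astype(np.float32)); print("  ",ray(c,cv2.boxPoints(r),z)[:,:2].round(4).tolist())
m=mask(T["color"],(0,0,150),(180,50,255),(360,260,420,310)); print("knobwhite",cen(big(m)))
E
```

```text
top
orange [415.2 286.5] 242 [ 0.4986 -0.1625  0.03  ]
   [[0.5384, -0.1514], [0.5386, -0.1734], [0.4593, -0.1723], [0.4591, -0.1505]]
yellow [350.9 302.3] 117 [0.454  0.0139 0.037 ]
   [[0.4182, 0.0278], [0.4944, 0.0135], [0.492, 0.0004], [0.4159, 0.0148]]
red [355.2 284.6] 14 [0.5009 0.0032 0.06  ]
blue [387.8 289.4] 1308 [ 0.4908 -0.0886  0.016 ]
green [313.3 287. ] 1335 [0.4957 0.1174 0.018 ]
   [[0.4462, 0.1938], [0.5774, 0.1801], [0.5575, 0.0075], [0.4269, 0.0231]]
scene
orange [263.2 204.8] 252 [ 0.51   -0.1545  0.03  ]
   [[0.5504, -0.1738], [0.4417, -0.1832], [0.467, -0.1352], [0.5719, -0.1283]]
yellow [320.7 213.4] 63 [0.4564 0.015  0.037 ]
   [[0.4896, 0.0022], [0.4123, 0.0201], [0.4205, 0.0299], [0.4971, 0.0119]]
red [308.5 214. ] 46 [0.5059 0.0084 0.06  ]
blue [284.7 214.8] 642 [ 0.4979 -0.0836  0.016 ]
green [346.2 244.8] 1746 [0.5146 0.1395 0.018 ]
   [[0.5737, 0.012], [0.3942, -0.0473], [0.449, 0.2485], [0.6041, 0.2762]]
knobwhite (array([388.82954545, 288.72727273]), 88)
```

```bash
cat > fit.py <<'E'
from h import *
from scipy.optimize import minimize
SC=4
def box(x0,x1,y0,y1,z0,z1): return np.array([[x,y,z] for x in(x0,x1) for y in(y0,y1) for z in(z0,z1)])
def cyl(r,z0,z1,cx=0,cy=0):
    a=np.linspace(0,2*np.pi,40); return np.array([[cx+r*np.cos(t),cy+r*np.sin(t),z] for z in(z0,z1) for t in a])
def place(P,p):
    c,s=np.cos(p[2]),np.sin(p[2]); return np.c_[P[:,0]*c-P[:,1]*s+p[0],P[:,0]*s+P[:,1]*c+p[1],P[:,2]]
def render(c,prisms,p,roi):
    l,t,r,b=roi; m=np.zeros(((b-t)*SC,(r-l)*SC),np.uint8)
    for P in prisms:
        q=(proj(c,place(P,p))+0.5-[l,t])*SC-0.5
        cv2.fillConvexPoly(m,cv2.convexHull((q*16).round().astype(np.int32)),255,shift=4)
    return cv2.resize(m,(r-l,b-t),interpolation=cv2.INTER_AREA).astype(float)/255
def fit(views,prisms,p0,step=(.006,.006,.05),yaw=True):
    # views: (cam,mask,roi,ignore)
    def cost(p):
        p=np.array([p[0],p[1],p[2] if yaw else p0[2]])
        e=0
        for c,m,roi,ig in views:
            l,t,r,b=roi; d=abs(render(c,prisms,p,roi)-m[t:b,l:r]/255.)
            if ig is not None: d=d*(ig[t:b,l:r]==0)
            e+=d.sum()
        return e
    n=3 if yaw else 2
    x0=np.array(p0,float)[:n]; sx=np.vstack([x0]+[x0+np.eye(n)[i]*step[i] for i in range(n)])
    o=minimize(cost,x0,method="Nelder-Mead",options=dict(initial_simplex=sx,xatol=1e-5,fatol=1e-3,maxiter=300))
    return o.x,o.fun
HANDLE=[box(-.08,-.06,-.04,.04,0,.036)]
RACK=[box(0,.136,.018,.057,0,.018),box(0,.136,-.057,-.018,0,.018),box(.124,.136,-.057,.057,0,.018)]
E
python3 - <<'E'
from fit import *
import pickle
T,S=pickle.load(open("c0.pkl","rb"))
tb=(280,250,440,335); sb=(240,180,395,270)
mk=lambda c,lo,hi,b: big(mask(c["color"],lo,hi,b))
O=((5,150,90),(17,255,255)); G=((60,60,30),(95,255,160)); Bl=((95,110,60),(125,255,255))
cyT=mk(T,*O,tb); cyS=mk(S,*O,sb)
for v in ([(T,cyT,tb,None)],[(S,cyS,sb,None)],[(T,cyT,tb,None),(S,cyS,sb,None)]):
    print("scraper",fit(v,HANDLE,[.494,-.09,np.pi/2]))
gT=mk(T,*G,tb); gS=mk(S,*G,sb)
def ig(c,m0):
    # ignore cheeks side
    return m0
iT=np.zeros((480,640),np.uint8); iT[:,332:]=1
for th in (None,):
  for v in ([(T,gT,tb,iT)],):
    o=fit(v,RACK,[.5,.05,1.67]);print("rack",o)
    p=np.array([*o[0]])
    im=T["color"].copy(); 
    for P in RACK+[box(-.045,0,.043,.065,0,.018)]: cv2.polylines(im,[cv2.convexHull(proj(T,place(P,p)).round().astype(np.int32))],True,(255,255,255))
    im2=S["color"].copy()
    for P in RACK+[box(-.045,0,.043,.065,0,.018)]: cv2.polylines(im2,[cv2.convexHull(proj(S,place(P,p)).round().astype(np.int32))],True,(255,255,255))
    cv2.imwrite("pics/r1.png",np.vstack([cv2.resize(im[250:335,270:430],(800,425)) ]));cv2.imwrite("pics/r2.png",cv2.resize(im2[180:270,240:400],(800,450)))
    piv=place(np.array([[-.034,.082,0]]),p)[0]; print("pivot",piv)
    # post top
    rT=mask(T["color"],(0,150,80),(5,255,255),(335,270,370,300)); print(cen(rT))
FL=[cyl(.06,.014,.018),]
bT=mk(T,*Bl,tb);bS=mk(S,*Bl,sb)
kT=np.zeros((480,640),np.uint8);kT[280:298,380:398]=1
kS=np.zeros((480,640),np.uint8);kS[195:216,275:312]=1
print("lid T",fit([(T,bT,tb,kT)],FL,[.49,-.088,0],yaw=False)); print("lid S",fit([(S,bS,sb,kS)],FL,[.49,-.088,0],yaw=False))
wT=mask(T["color"],(0,0,150),(180,60,255),(376,276,402,302)); 
print("knob T",fit([(T,big(wT),(376,276,402,302),None)],[cyl(.014,.018,.053)],[.49,-.088,0],yaw=False), cen(big(wT)))
E
```

```text
scraper (array([ 0.49726477, -0.09427449,  1.59669759]), np.float64(30.84705882352941))
scraper (array([ 0.49509342, -0.09403157,  1.58894418]), np.float64(74.37647058823529))
scraper (array([ 0.49558299, -0.09435989,  1.59869147]), np.float64(108.21176470588236))
rack (array([0.49281729, 0.04995532, 1.52352338]), np.float64(190.59607843137255))
pivot [0.40930222 0.01986825 0.        ]
(array([355.11764706, 284.58823529]), 17)
lid T (array([ 0.49145316, -0.08899531]), np.float64(57.35294117647058))
lid S (array([ 0.49043207, -0.08841214]), np.float64(18.65490196078431))
knob T (array([ 0.49169349, -0.08962163]), np.float64(12.141176470588235)) (array([388.92222222, 288.75555556]), 90)
```

View pics/r1.png

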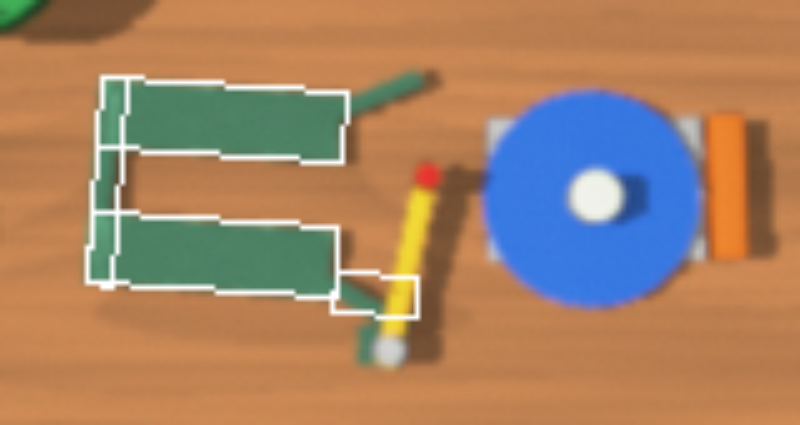

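View pics/r2.png

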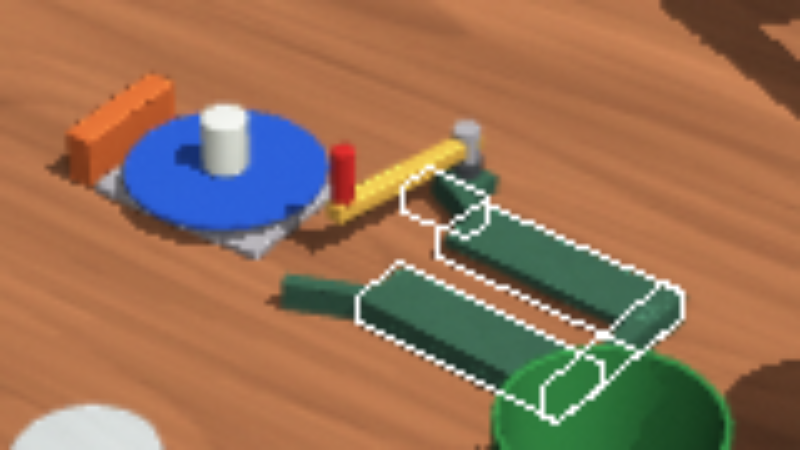

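```bash
python3 - <<'E'
from fit import *
import pickle
T,S=pickle.load(open("c0.pkl","rb"))
# white tub: fit
for nm,c,b in (("T",T,(190,262,258,328)),("S",S,(395,222,465,290))):
    m=mask(c["color"],(0,0,120),(180,70,255),b); m=big(m); 
    m=cv2.morphologyEx(m,cv2.MORPH_CLOSE,np.ones((5,5),np.uint8)); print(cen(m))
    # fill
    cs,_=cv2.findContours(m,cv2.RETR_EXTERNAL,cv2.CHAIN_APPROX_NONE); f=np.zeros_like(m); cv2.drawContours(f,cs,-1,255,-1)
    a=np.linspace(0,6.28,40)
    P=np.vstack([cyl(.056,.088,.09),cyl(.046,0,.002)])
    x=ray(c,cen(f)[0],.09)[0]
    for rb in (.045,.05,.056):
        P=np.vstack([cyl(.056,.088,.09),cyl(rb,0,.002)]); print(nm,rb,fit([(c,f,b,None)],[P],[x[0],x[1],0],yaw=False))
E
```

```text
(array([226.28367193, 294.04815651]), 1329)
T 0.045 (array([0.47264495, 0.34949828]), np.float64(57.70196078431373))
T 0.05 (array([0.4727105 , 0.35126226]), np.float64(61.776470588235284))
T 0.056 (array([0.47307605, 0.35243344]), np.float64(135.38823529411766))
(array([429.22356021, 255.57015707]), 1910)
S 0.045 (array([0.47224315, 0.35103439]), np.float64(215.05490196078432))
S 0.05 (array([0.47047216, 0.34902391]), np.float64(291.4980392156863))
S 0.056 (array([0.46206611, 0.34526433]), np.float64(436.3490196078431))
```

```bash
cat > go.py <<'E'
from h import *
def plan(obs,tgt,yaw=None,n=1):
    """tgt TCP world pos, yaw = direction of tool x (tool down)"""
    q=obs["eef_rot"]; Rm=R.from_quat([q[1],q[2],q[3],q[0]])
    d=Rm.inv().apply(np.array(tgt)-obs["eef_pos"])*100
    tx=Rm.apply([1,0,0]); cur=np.arctan2(tx[1],tx[0])
    s="t %.2f pos %s yaw %.4f tilt %.4f | shift cm %s"%(obs["time_s"],obs["eef_pos"].round(4),cur,np.arccos(min(1,-Rm.apply([0,0,1])[2])),d.round(2))
    if yaw is not None:
        x,y=np.cos(yaw),np.sin(yaw); Rt=R.from_matrix(np.array([[x,y,0],[y,-x,0],[0,0,-1]]).T)
        s+=" rotvec deg %s"%np.degrees((Rm.inv()*Rt).as_rotvec()).round(2)
    print(s, "F",obs["wrist_force"].round(1),"op",round(obs["opening"],3))
E
python3 - <<'E'
from bench import ctrl
from go import *
o=ctrl.get_obs()
plan(o,[.4913,-.0892,.20])
plan(o,[.4913,-.0892,.20],np.pi/2)
E
```

```text
t 1.60 pos [0.1671 0.5502 0.3039] yaw 1.2759 tilt 0.0000 | shift cm [-51.76  49.61  10.39] F [ 0.8 -0.  -0.3] op 1.0
t 1.60 pos [0.1671 0.5502 0.3039] yaw 1.2759 tilt 0.0000 | shift cm [-51.76  49.61  10.39] rotvec deg [ -0.     0.   -16.89] F [ 0.8 -0.  -0.3] op 1.0
```

{"op": "move_arm", "data": {
  "rows": "-2.8 2.7 0 0 0 0 0.6; -2.8 2.7 0 0 0 0 0.6; -2.8 2.7 0 0 0 0 0.6; -2.8 2.7 0 0 0 0 0.6; -2.8 2.7 0 0 0 0 0.6; -2.8 2.7 0 0 0 0 0.6; -2.8 2.7 0 0 0 0 0.6; -2.8 2.7 0 0 0 0 0.6; -2.8 2.7 0 0 0 0 0.6; -2.8 2.7 0.5 0 0 0 0.6; -2.8 2.7 1 0 0 0 0.6; -2.8 2.7 1 0 0 0 0.6; -2.8 2.7 1 0 0 0 0.6; -2.8 2.7 1 0 0 0 0.6; -2.8 2.7 1 0 0 0 0.6; -2.8 2.7 1 0 0 0 0.6; -2.8 2.7 1 0 0 0 0.6; -2.8 2.7 1 0 0 0 0.6; -1.4 1 0.9 0 0 0 0.6; 0 0 0 0 0 0 0.6"
}}

```text
time_s: 3.6
eef_pos: [0.4912, -0.0916, 0.2088]
eef_rot: [-0.001, 0.804, 0.594, -0.001]
wrist_force: [-0.4, 1.0, 0.0]
opening: 0.602
```

```bash
python3 - <<'E'
from bench import ctrl
from go import *
c=ctrl.camera("wrist"); cv2.imwrite("pics/w1.png",c["color"])
plan(ctrl.get_obs(),[.4913,-.0892,.097])
print(proj(c,[[.4913,-.0892,.053],[.4928,.05,.018]]))
E
```

```text
t 3.65 pos [ 0.4909 -0.0902  0.2092] yaw 1.2739 tilt 0.0018 | shift cm [ 0.11  0.03 11.22] F [-0.5  0.7  0.4] op 0.599
[[323.61302075 253.82523664]
 [500.16708316 189.69605308]]
```

View pics/w1.png

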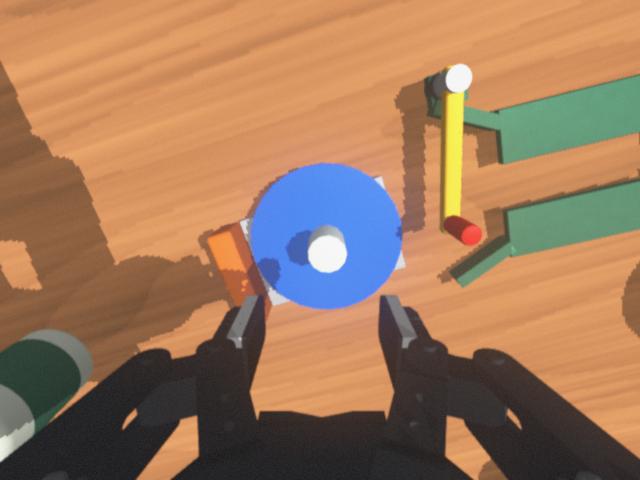

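{"op": "move_arm", "data": {
  "rows": "0.2 0 2 0 0 0 0.6; 0 0 2 0 0 0 0.6; 0 0 2 0 0 0 0.6; 0 0 2 0 0 0 0.6; 0 0 1.2 0 0 0 0.6; 0 0 1.2 0 0 0 0.6; 0 0 0.8 0 0 0 0.6; 0 0 0 0 0 0 0.6"
}}

```text
time_s: 4.45
eef_pos: [0.4913, -0.0872, 0.0972]
eef_rot: [-0.001, 0.803, 0.596, -0.0]
wrist_force: [-0.4, 1.0, -0.7]
opening: 0.599
```

{"op": "move_arm", "data": {
  "rows": "0 0 0 0 0 0 0; 0 0 0 0 0 0 0; 0 0 0 0 0 0 0; 0 0 0 0 0 0 0; 0 0 0 0 0 0 0; 0 0 0 0 0 0 0; 0 0 0 0 0 0 0; 0 0 0 0 0 0 0"
}}

```text
time_s: 5.25
eef_pos: [0.4924, -0.0879, 0.0988]
eef_rot: [0.001, 0.803, 0.596, 0.0]
wrist_force: [-0.7, -0.2, 7.2]
opening: 0.31
```

{"op": "move_arm", "data": {
  "rows": "0 0 -0.5 0 0 0 0; 0 0 -1 0 0 0 0; 0 0 -2 0 0 0 0; 0 0 -3 0 0 0 0; 0 0 -3 0 0 0 0; 0 0 -3 0 0 0 0; 0 0 -1.5 0 0 0 0; 0 0 0 0 0 0 0; 0 0 0 0 0 0 0"
}}

```text
time_s: 6.15
eef_pos: [0.4914, -0.0875, 0.2377]
eef_rot: [-0.0, 0.803, 0.596, -0.0]
wrist_force: [0.0, -0.5, -2.1]
opening: 0.305
```

```bash
python3 - <<'E'
from bench import ctrl
from go import *
c=ctrl.camera("wrist"); s=ctrl.camera("scene"); t=ctrl.camera("top")
cv2.imwrite("pics/w2.png",np.vstack([np.hstack([cv2.resize(c["color"],(400,300)),cv2.resize(s["color"][130:330,200:467],(400,300))]),cv2.resize(t["color"][200:350,170:570],(800,300))]))
plan(ctrl.get_obs(),[.4725,.350,.24])
E
```

```text
t 6.30 pos [ 0.4909 -0.0873  0.2364] yaw 1.2760 tilt 0.0028 | shift cm [ 41.31 -14.47  -0.3 ] F [-0.  1. -2.] op 0.309
```

View pics/w2.png

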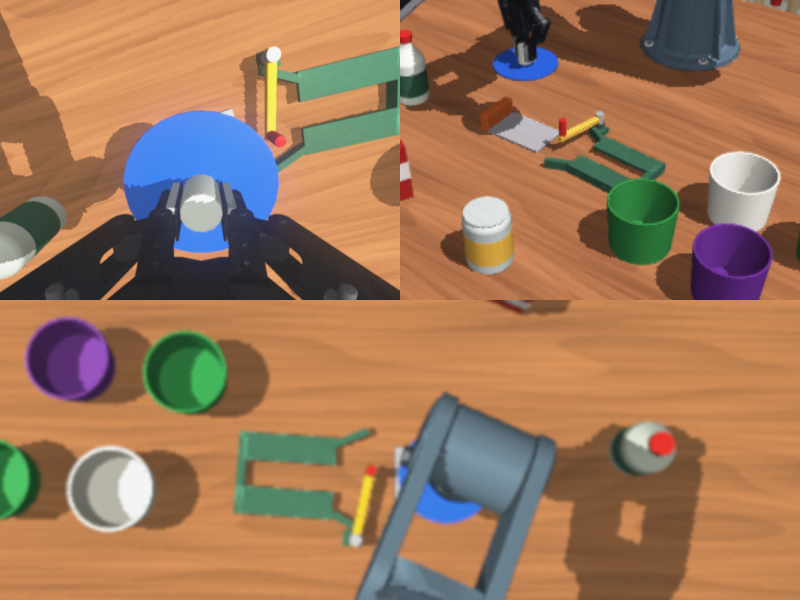

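{"op": "move_arm", "data": {
  "rows": "1 -0.35 0 0 0 0 0; 2 -0.7 0 0 0 0 0; 3 -1.05 0 0 0 0 0; 3 -1.05 0 0 0 0 0; 3 -1.05 0 0 0 0 0; 3 -1.05 0 0 0 0 0; 3 -1.05 0 0 0 0 0; 3 -1.05 0 0 0 0 0; 3 -1.05 0 0 0 0 0; 3 -1.05 0 0 0 0 0; 3 -1.05 0 0 0 0 0; 3 -1.05 0 0 0 0 0; 3 -1.05 0 0 0 0 0; 3 -1.05 0 0 0 0 0; 1.5 -0.5 0 0 0 0 0; 0.8 -0.3 0 0 0 0 0; 0 0 0 0 0 0 0; 0 0 0 0 0 0 0"
}}

```text
time_s: 8.1
eef_pos: [0.4734, 0.3487, 0.2375]
eef_rot: [0.0, 0.803, 0.595, -0.001]
wrist_force: [0.3, 0.4, -1.8]
opening: 0.308
```

```bash
python3 - <<'E'
from bench import ctrl
from fit import *
from go import *
c=ctrl.camera("wrist"); s=ctrl.camera("scene"); t=ctrl.camera("top")
o=ctrl.get_obs(); plan(o,[.4725,.350,.18])
im=s["color"].copy(); m=big(mask(im,(95,110,60),(125,255,255),(380,130,500,300))); print(cen(m))
z=o["eef_pos"][2]-.0928
b=(380,130,500,300)
for dz in (-.004,0,.004):
    print(dz,fit([(s,m,b,None)],[cyl(.06,z+dz+.008,z+dz+.012)],[.4725,.35,0],yaw=False))
a=[cv2.resize(x["color"],(400,300)) for x in (c,)]
cv2.imwrite("pics/w3.png",np.hstack([a[0],cv2.resize(im[150:300,360:560],(400,300))]))
E
```

```text
t 8.25 pos [0.4737 0.3485 0.2379] yaw 1.2746 tilt 0.0003 | shift cm [ 0.11 -0.16  5.79] F [-0.8  0.4 -1.7] op 0.305
(array([433.05567227, 225.18382353]), 952)
-0.004 (array([0.46804624, 0.34647344]), np.float64(335.09803921568624))
0 (array([0.47373191, 0.34820499]), np.float64(347.3490196078431))
0.004 (array([0.47877795, 0.35012849]), np.float64(362.29803921568623))
```

View pics/w3.png

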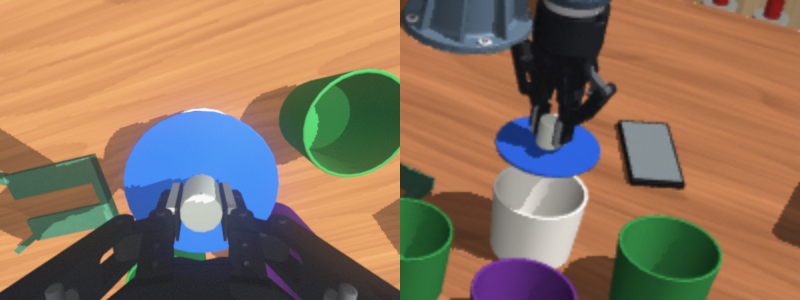

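{"op": "move_arm", "data": {
  "rows": "0.1 -0.1 1.5 0 0 0 0; 0 0 1.5 0 0 0 0; 0 0 1.2 0 0 0 0; 0 0 0.8 0 0 0 0; 0 0 0.5 0 0 0 0; 0 0 0.2 0 0 0 0; 0 0 0.2 0 0 0 0; 0 0 0 0 0 0 0"
}}

```text
time_s: 9.05
eef_pos: [0.4729, 0.3509, 0.1791]
eef_rot: [0.0, 0.803, 0.596, 0.0]
wrist_force: [-0.0, -0.6, -1.2]
opening: 0.309
```

```bash
python3 - <<'E'
from bench import ctrl
from fit import *
from go import *
s=ctrl.camera("scene"); c=ctrl.camera("wrist")
o=ctrl.get_obs(); plan(o,[.4725,.350,.175])
cv2.imwrite("pics/w4.png",np.hstack([cv2.resize(c["color"],(400,300)),cv2.resize(s["color"][200:300,380:513],(400,300))]))
E
```

```text
t 9.15 pos [0.473  0.3509 0.1794] yaw 1.2761 tilt 0.0009 | shift cm [-0.11 -0.03  0.44] F [-0.5  0.7 -1.6] op 0.31
```

View pics/w4.png

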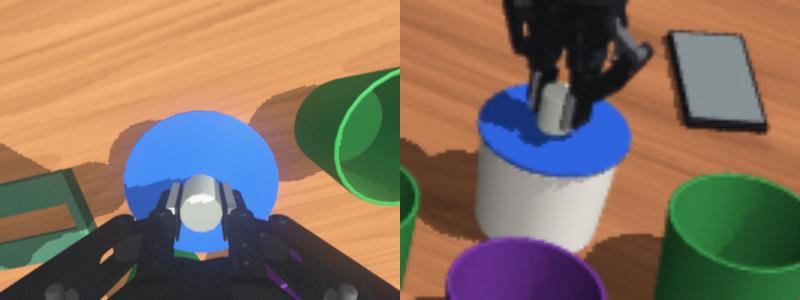

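Lid is centred just above the rim. Lower in 1 mm steps.

{"op": "move_arm", "data": {
  "rows": "0 0 0.1 0 0 0 0; 0 0 0.1 0 0 0 0; 0 0 0.1 0 0 0 0; 0 0 0 0 0 0 0"
}}

```text
time_s: 9.55
eef_pos: [0.4727, 0.3507, 0.1757]
eef_rot: [-0.0, 0.803, 0.596, -0.0]
wrist_force: [0.7, 0.1, -1.6]
opening: 0.309
```

{"op": "move_arm", "data": {
  "rows": "0 0 0.1 0 0 0 0; 0 0 0 0 0 0 0"
}}

```text
time_s: 9.75
eef_pos: [0.4729, 0.3508, 0.1751]
eef_rot: [0.0, 0.803, 0.596, 0.0]
wrist_force: [-0.6, 0.2, -0.0]
opening: 0.31
```

{"op": "move_arm", "data": {
  "rows": "0 0 0 0 0 0 0.35; 0 0 0 0 0 0 0.4; 0 0 0 0 0 0 0.5; 0 0 0 0 0 0 0.65; 0 0 0 0 0 0 0.65; 0 0 0 0 0 0 0.65; 0 0 -1 0 0 0 0.65; 0 0 -2 0 0 0 0.65; 0 0 -3 0 0 0 0.65; 0 0 -3 0 0 0 0.65; 0 0 -2 0 0 0 0.65; 0 0 0 0 0 0 0.65"
}}

```text
time_s: 10.95
eef_pos: [0.4744, 0.3516, 0.2896]
eef_rot: [0.001, 0.803, 0.596, 0.004]
wrist_force: [0.6, 0.2, 0.8]
opening: 0.651
```

```bash
python3 - <<'E'
from bench import ctrl
from fit import *
from go import *
s=ctrl.camera("scene"); c=ctrl.camera("wrist")
o=ctrl.get_obs()
cv2.imwrite("pics/w5.png",np.hstack([cv2.resize(c["color"],(400,300)),cv2.resize(s["color"][200:300,380:513],(400,300))]))
m=big(mask(s["color"],(95,110,60),(125,255,255),(380,130,500,300)))
kn=np.zeros_like(m); kn[:,:]=0
print(fit([(s,m,(395,200,475,262),None)],[cyl(.06,.09,.094)],[.4725,.35,0],yaw=False))
# plan to post
# rack
p=np.array([.4928,.0500,1.5235]); piv=place(np.array([[-.034,.082,0]]),p)[0]
for a in (.13,.3,.5,.8,1.1,1.4,1.6,1.7):
    th=p[2]-np.pi/2-a; print(a,(piv[:2]+.095*np.array([np.cos(th),np.sin(th)])).round(4))
plan(o,[.504,.003,.25],-.18+np.pi/2)
E
```

```text
(array([0.47256577, 0.35039904]), np.float64(247.83529411764704))
0.13 [0.5028 0.0032]
0.3 [ 0.4986 -0.0124]
0.5 [ 0.4904 -0.0295]
0.8 [ 0.4722 -0.0513]
1.1 [ 0.4483 -0.0667]
1.4 [ 0.421  -0.0744]
1.6 [ 0.402  -0.0748]
1.7 [ 0.3926 -0.0736]
t 11.05 pos [0.4728 0.3508 0.2854] yaw 1.2760 tilt 0.0011 | shift cm [-32.38  13.08   3.53] rotvec deg [ 0.05 -0.04 -6.58] F [-0.3  0.2 -0.1] op 0.651
```

View pics/w5.png

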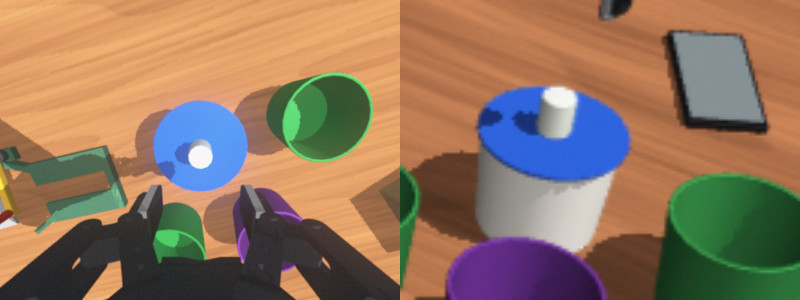

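{"op": "move_arm", "data": {
  "rows": "-1.5 0.6 0 0 0 0 0.5; -3 1.2 0 0 0 0 0.5; -3 1.2 0 0 0 0 0.5; -3 1.2 0 0 0 0 0.5; -3 1.2 0 0 0 0 0.5; -3 1.2 0 0 0 0 0.5; -3 1.2 0.5 0 0 0 0.5; -3 1.2 0.5 0 0 0 0.5; -3 1.2 0.5 0 0 0 0.5; -3 1.2 1 0 0 0 0.5; -2 1 1 0 0 0 0.5; -1.9 0.7 1 0 0 -3.3 0.5; 0 0 1 0 0 -3.3 0.5; 0 0 1 0 0 0 0.5; 0 0 1 0 0 0 0.5; 0 0 0 0 0 0 0.5; 0 0 0 0 0 0 0.5"
}}

```text
time_s: 12.75
eef_pos: [0.5037, 0.003, 0.2095]
eef_rot: [-0.0, 0.768, 0.641, -0.0]
wrist_force: [0.5, 0.4, -0.9]
opening: 0.497
```

```bash
python3 - <<'E'
from bench import ctrl
from fit import *
from go import *
c=ctrl.camera("wrist")
o=ctrl.get_obs()
cv2.imwrite("pics/w6.png",c["color"])
plan(o,[.5028,.0032,.115],1.39)
print(proj(c,[[.5028,.0032,.071],[.5028,.0032,.036]]), proj(c,[list(o["eef_pos"][:2])+[.071]]))
E
```

```text
t 12.80 pos [0.5041 0.003  0.2101] yaw 1.3915 tilt 0.0002 | shift cm [-0.   -0.13  9.51] rotvec deg [0.01 0.   0.08] F [-0.5  0.2  0.1] op 0.503
[[320.13480603 261.3276301 ]
 [320.23122436 245.68521386]] [[320.21210436 263.26182363]]
```

View pics/w6.png

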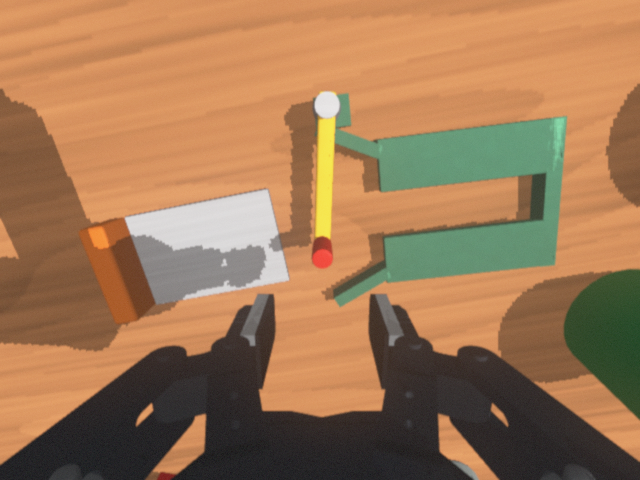

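{"op": "move_arm", "data": {
  "rows": "0 0 2 0 0 0 0.4; 0 0 2.5 0 0 0 0.3; 0 0 2 0 0 0 0.3; 0 0 2 0 0 0 0.3; 0 0 1.2 0 0 0 0.3; 0 0 0 0 0 0 0.3"
}}

```text
time_s: 13.4
eef_pos: [0.5032, 0.0031, 0.1118]
eef_rot: [-0.001, 0.768, 0.641, -0.001]
wrist_force: [-0.8, 0.4, 0.3]
opening: 0.299
```

{"op": "move_arm", "data": {
  "rows": "-1.1 -0.07 0 0 0 6.9 0.3; -1.14 -0.07 0 0 0 6.9 0.3; -1.14 -0.07 0 0 0 6.9 0.3; -1.14 -0.07 0 0 0 6.9 0.3; -1.14 -0.07 0 0 0 6.9 0.3; -1.14 -0.07 0 0 0 6.9 0.3; -1.14 -0.07 0 0 0 6.9 0.3"
}}

```text
time_s: 14.1
eef_pos: [0.4609, -0.0615, 0.1144]
eef_rot: [0.001, 0.963, 0.268, 0.001]
wrist_force: [0.5, 1.0, -0.1]
opening: 0.303
```

```bash
python3 - <<'E'
from bench import ctrl
from fit import *
from go import *
c=ctrl.camera("wrist")
o=ctrl.get_obs()
cv2.imwrite("pics/w7.png",cv2.resize(c["color"],(480,360)))
plan(o,[.4483,-.0667,.112])
E
```

```text
t 14.15 pos [ 0.4596 -0.0619  0.114 ] yaw 0.5374 tilt 0.0014 | shift cm [-1.22 -0.17  0.2 ] F [ 0.5 -0.8 -0.2] op 0.301
```

View pics/w7.png

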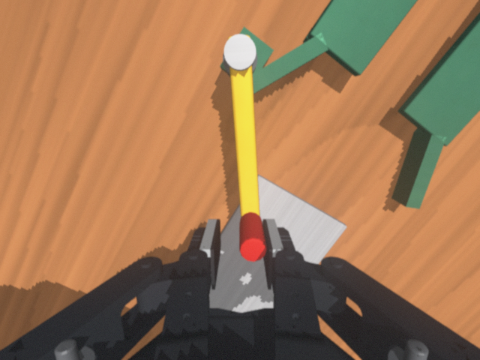

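{"op": "move_arm", "data": {
  "rows": "-1.14 -0.07 0 0 0 6.9 0.3; -1.14 -0.07 0 0 0 6.9 0.3; -1.14 -0.07 0 0 0 6.9 0.3; -1.14 -0.07 0 0 0 6.9 0.3; -1.14 -0.07 0 0 0 6.9 0.3; -1.0 -0.07 0 0 0 6.5 0.3; 0 0 0 0 0 0 0.4; 0 0 0 0 0 0 0.4; 0 0 -3 0 0 0 0.4; 0 0 -4 0 0 0 0.4; 0 0 -4 0 0 0 0.4; 0 0 0 0 0 0 0.6"
}}

```text
time_s: 15.35
eef_pos: [0.3992, -0.0749, 0.2288]
eef_rot: [0.002, 0.997, -0.082, 0.005]
wrist_force: [0.7, -0.3, 0.7]
opening: 0.555
```

```bash
python3 - <<'E'
from bench import ctrl
from fit import *
from go import *
c=ctrl.camera("wrist");t=ctrl.camera("top")
o=ctrl.get_obs()
cv2.imwrite("pics/w8.png",np.hstack([cv2.resize(c["color"],(400,300)),cv2.resize(t["color"][220:340,270:430],(400,300))]))
plan(o,[.494,-.1643,.20],1.5967)
E
```

```text
t 15.45 pos [ 0.3967 -0.0737  0.2242] yaw -0.1646 tilt 0.0036 | shift cm [11.08  7.34  2.46] rotvec deg [ 2.2000e-01 -9.0000e-02 -1.0092e+02] F [-0.9  0.3 -0.4] op 0.6
```

View pics/w8.png

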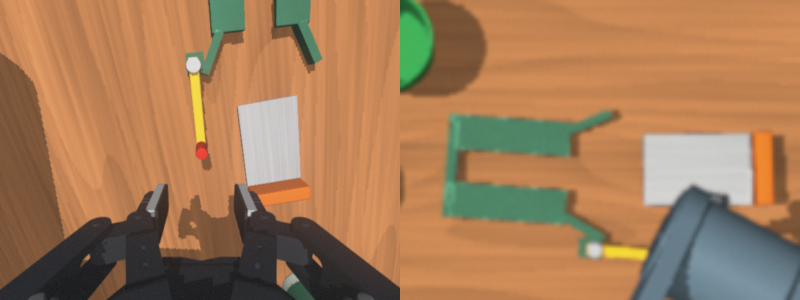

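{"op": "move_arm", "data": {
  "rows": "2 1.5 0 0 0 0 0.6; 3 2 0 0 0 0 0.6; 3 2 0 0 0 0 0.6; 3 2 0 0 0 0 0.6; 0 0 0 0 0 7.9 0.6; 0 0 0 0 0 7.9 0.6; 0 0 0 0 0 7.9 0.6; 0 0 0 0 0 7.9 0.6; 0 0 0 0 0 7.9 0.6; 0 0 0 0 0 7.9 0.6; 0 0 0 0 0 7.9 0.6; 0 0 0 0 0 7.9 0.6; 0 0 0 0 0 7.9 0.6; 0 0 0 0 0 7.9 0.6; 0 0 0 0 0 0 0.6; 0 0 0 0 0 0 0.6"
}}

```text
time_s: 17.05
eef_pos: [0.4911, -0.1653, 0.2215]
eef_rot: [0.0, 0.717, -0.697, -0.001]
wrist_force: [-0.0, -0.1, 0.1]
opening: 0.596
```

```bash
python3 - <<'E'
from bench import ctrl
from fit import *
from go import *
c=ctrl.camera("wrist");t=ctrl.camera("top")
o=ctrl.get_obs()
cv2.imwrite("pics/w9.png",np.hstack([cv2.resize(c["color"],(480,360))]))
m=big(mask(c["color"],(5,130,60),(17,255,255),(100,0,560,330)))
roi=(100,0,560,330)
f=fit([(c,m,roi,None)],HANDLE,[.4965,-.0943,1.5967]); print(f)
p=f[0]; hc=place(np.array([[-.07,0,0]]),p)[0]; print(hc)
plan(o,[hc[0],hc[1],.08],p[2]-np.pi)
E
```

```text
(array([ 0.616508  , -0.0901252 ,  1.49543263]), np.float64(125316.83137254903))
[ 0.61123753 -0.1599265   0.        ]
t 17.15 pos [ 0.4913 -0.1654  0.2221] yaw -1.5429 tilt 0.0014 | shift cm [ -0.21 -12.02  14.19] rotvec deg [0.07 0.04 5.92] F [-0.1 -0.  -0.6] op 0.599
```

View pics/w9.png

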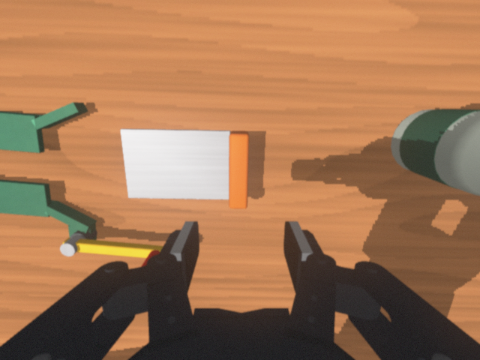

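```bash
python3 - <<'E'
from bench import ctrl
from fit import *
from go import *
c=ctrl.camera("wrist")
o=ctrl.get_obs()
roi=(290,160,350,290)
hsv=cv2.cvtColor(c["color"],cv2.COLOR_BGR2HSV); print(hsv[224,317],hsv[224,360],hsv[260,312])
m=big(mask(c["color"],(4,215,90),(17,255,255),roi)); print(cen(m), m.any())
f=fit([(c,m,roi,None)],HANDLE,[.4965,-.0943,1.5967]); print(f)
p=f[0]; hc=place(np.array([[-.07,0,0]]),p)[0]; print(hc)
plan(o,[hc[0],hc[1],.08],p[2]-np.pi)
E
```

```text
[ 13 172 241] [ 13 143 195] [ 13 178 241]Traceback (most recent call last):
  File "<stdin>", line 8, in <module>
  File "h.py", line 19, in big
    n,l,s,c=cv2.connectedComponentsWithStats(m); i=1+np.argmax(s[1:,4]); return (l==i).astype(np.uint8)*255
                                                     ~~~~~~~~~^^^^^^^^^
    return _wrapfunc(a, 'argmax', axis=axis, out=out, **kwds)
    return bound(*args, **kwds)
ValueError: attempt to get argmax of an empty sequence
```

```bash
python3 - <<'E'
from bench import ctrl
from fit import *
from go import *
c=ctrl.camera("wrist")
o=ctrl.get_obs()
roi=(296,160,345,290)
m=big(mask(c["color"],(4,160,150),(17,255,255),roi)); print(cen(m), m.any(), cv2.boundingRect(m))
f=fit([(c,m,roi,None)],HANDLE,[.4965,-.0943,1.5967]); print(f)
p=f[0]; hc=place(np.array([[-.07,0,0]]),p)[0]; print(hc)
plan(o,[hc[0],hc[1],.08],p[2]-np.pi)
E
```

```text
(array([317.53344344, 227.47398844]), 2422) True (305, 178, 26, 101)
(array([ 0.49786783, -0.09129821,  1.58337093]), np.float64(348.72549019607845))
[ 0.49874803 -0.16129267  0.        ]
t 17.25 pos [ 0.4915 -0.1656  0.2225] yaw -1.5443 tilt 0.0005 | shift cm [-0.4  -0.75 14.25] rotvec deg [0.02 0.02 0.8 ] F [ 0.2  0.6 -0.3] op 0.605
```

{"op": "move_arm", "data": {
  "rows": "-0.2 -0.7 2 0 0 0 0.6; 0 0 3 0 0 0 0.6; 0 0 3 0 0 0 0.6; 0 0 2.5 0 0 0 0.6; 0 0 1.5 0 0 0 0.6; 0 0 1 0 0 0 0.6; 0 0 0.8 0 0 0 0.6; 0 0 0 0 0 0 0.6; 0 0 0 0 0 0 0; 0 0 0 0 0 0 0; 0 0 0 0 0 0 0; 0 0 0 0 0 0 0; 0 0 0 0 0 0 0; 0 0 0 0 0 0 0; 0 0 0 0 0 0 0"
}}

```text
time_s: 18.75
eef_pos: [0.4992, -0.1638, 0.086]
eef_rot: [-0.0, 0.716, -0.698, 0.001]
wrist_force: [0.0, 1.7, 7.4]
opening: 0.22
```

```bash
python3 - <<'E'
from bench import ctrl
from fit import *
from go import *
import pickle
c=ctrl.camera("wrist");t=ctrl.camera("top");s=ctrl.camera("scene")
o=ctrl.get_obs()
cv2.imwrite("pics/w10.png",np.hstack([cv2.resize(c["color"],(400,300)),cv2.resize(s["color"][170:270,240:373],(400,300))]))
p=np.array([.4928,.0500,1.5235])
plan(o,place(np.array([[-.07-.005,0,.084]]),p)[0],p[2]-np.pi)
# rack in wrist view
E
```

```text
t 18.90 pos [ 0.4992 -0.1638  0.086 ] yaw -1.5462 tilt 0.0020 | shift cm [-13.91   0.66   0.19] rotvec deg [-0.1  -0.05  4.12] F [-0.3  0.6  6.2] op 0.223
```

View pics/w10.png

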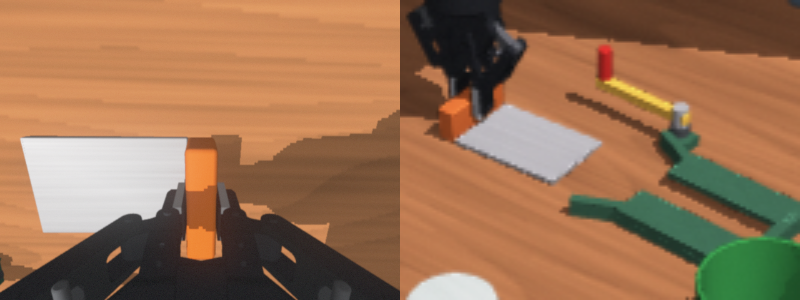

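{"op": "move_arm", "data": {
  "rows": "0 0 -0.2 0 0 0 0; 0 0.2 -0.1 0 0 1 0; 0 0.2 0 0 0 1.5 0; 0 0.2 0 0 0 1.5 0; -1 0.06 0 0 0 0 0; -1 0 0 0 0 0 0; 0 0 0 0 0 0 0; 0 0 0 0 0 0 0"
}}

```text
time_s: 19.7
eef_pos: [0.4928, -0.1429, 0.0879]
eef_rot: [-0.0, -0.691, 0.722, -0.0]
wrist_force: [0.0, 0.1, -2.6]
opening: 0.223
```

```bash
python3 - <<'E'
from bench import ctrl
from fit import *
from go import *
import pickle
c=ctrl.camera("wrist");t=ctrl.camera("top");s=ctrl.camera("scene")
o=ctrl.get_obs()
cv2.imwrite("pics/w11.png",np.hstack([cv2.resize(t["color"][230:335,280:420],(400,300)),cv2.resize(s["color"][170:270,240:373],(400,300))]))
p=np.array([.4928,.0500,1.5235])
plan(o,place(np.array([[-.07-.005,0,.086]]),p)[0],p[2]-np.pi)
im=s["color"].copy()
E
```

```text
t 19.85 pos [ 0.4929 -0.1436  0.088 ] yaw -1.6158 tilt 0.0004 | shift cm [-11.84   0.9    0.19] rotvec deg [-0.02 -0.01  0.13] F [ 1.1 -0.1 -3.6] op 0.221
```

View pics/w11.png

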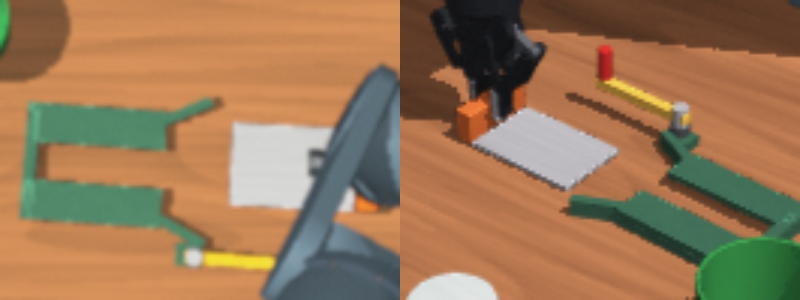

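```bash
python3 - <<'E'
from bench import ctrl
from fit import *
t=ctrl.camera("top")
p=np.array([.4928,.0500,1.5235])
m=mask(t["color"],(0,0,140),(180,45,255),(345,262,388,312)); m=big(m)
im=np.zeros_like(m)
# edges per column
for x in range(364,384,3):
    y=np.nonzero(m[:,x])[0]; 
    W=ray(t,[[x,y.min()-.5],[x,y.max()+.5]],.008)[:,:2]-p[:2]
    c,s=np.cos(p[2]),np.sin(p[2]); print(x,y.min(),y.max(),(W@np.array([[c,-s],[s,c]])).round(4).tolist())
W=ray(t,[[np.nonzero(m[287])[0].min()-.5,287]],.008)[:,:2]-p[:2]; print((W@np.array([[c,-s],[s,c]])).round(4))
E
```

```text
364 273 301 [[-0.0711, -0.0483], [-0.0749, 0.0321]]
367 273 301 [[-0.0795, -0.0488], [-0.0832, 0.0316]]
370 274 301 [[-0.0879, -0.0464], [-0.0915, 0.0311]]
373 274 301 [[-0.0963, -0.0469], [-0.0998, 0.0307]]
376 274 301 [[-0.1046, -0.0473], [-0.1081, 0.0302]]
379 274 302 [[-0.113, -0.0478], [-0.1165, 0.0325]]
382 274 302 [[-0.1214, -0.0483], [-0.1248, 0.032]]
[[-0.0633 -0.0074]]
```

{"op": "move_arm", "data": {
  "rows": "0 0.4 0 0 0 0 0; -0.5 0.45 0.1 0 0 0 0; -1 0 0 0 0 0 0; -1 0 0 0 0 0 0; -1 0 0 0 0 0 0; -1 0 0 0 0 0 0; -1 0 0 0 0 0 0; -0.5 0 0 0 0 0 0; 0 0 0 0 0 0 0; 0 0 0 0 0 0 0"
}}

```text
time_s: 20.9
eef_pos: [0.4872, -0.0832, 0.087]
eef_rot: [-0.0, -0.691, 0.723, -0.0]
wrist_force: [-0.1, -0.2, -2.3]
opening: 0.22
```

```bash
python3 - <<'E'
from bench import ctrl
from fit import *
from go import *
c=ctrl.camera("wrist");t=ctrl.camera("top");s=ctrl.camera("scene")
o=ctrl.get_obs()
cv2.imwrite("pics/w12.png",np.vstack([np.hstack([cv2.resize(t["color"][230:335,280:420],(400,300)),cv2.resize(s["color"][170:270,240:373],(400,300))]),cv2.resize(c["color"][:300],(800,300))]))
p=np.array([.4928,.0500,1.5235])
plan(o,place(np.array([[-.07+.02,0,.086]]),p)[0],p[2]-np.pi)
E
```

```text
t 21.05 pos [ 0.4871 -0.0836  0.0869] yaw -1.6165 tilt 0.0003 | shift cm [-8.37  0.05  0.09] rotvec deg [-0.01 -0.01  0.09] F [-0.1  0.2 -3.3] op 0.221
```

View pics/w12.png

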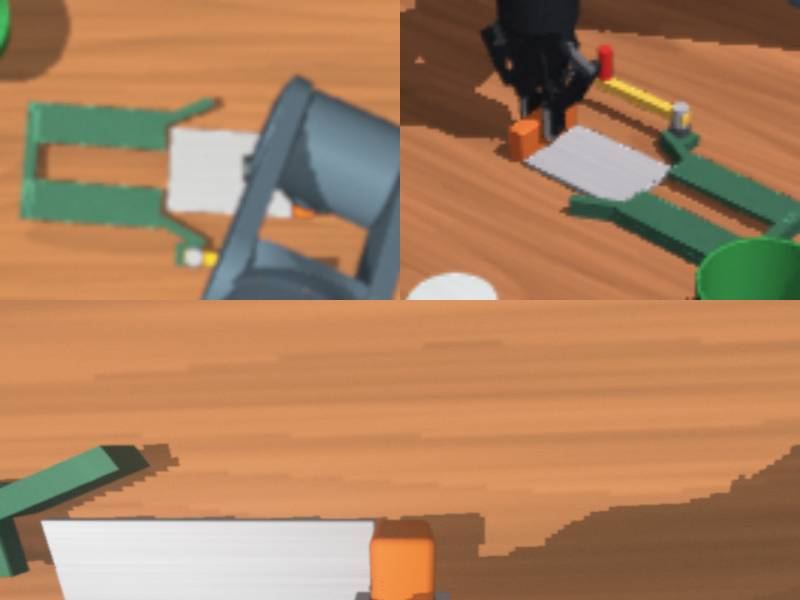

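{"op": "move_arm", "data": {
  "rows": "-0.5 0 0.05 0 0 0 0; -0.5 0 0 0 0 0 0; -0.5 0 0 0 0 0 0; -0.5 0 0 0 0 0 0; 0 0 0 0 0 0 0"
}}

```text
time_s: 21.55
eef_pos: [0.4878, -0.0624, 0.0863]
eef_rot: [-0.0, -0.691, 0.723, 0.0]
wrist_force: [0.3, 0.2, -3.4]
opening: 0.221
```

{"op": "move_arm", "data": {
  "rows": "-0.7 0 0 0 0 0 0; -0.7 0 0 0 0 0 0; -0.7 0 0 0 0 0 0; 0 0 0 0 0 0 0"
}}

```text
time_s: 21.95
eef_pos: [0.4887, -0.0412, 0.0863]
eef_rot: [-0.0, -0.691, 0.723, 0.0]
wrist_force: [-0.6, -0.2, -3.0]
opening: 0.225
```

{"op": "move_arm", "data": {
  "rows": "-0.8 0 0 0 0 0 0; -0.8 0 0 0 0 0 0; -0.8 0 0 0 0 0 0; -0.8 0 0 0 0 0 0; -0.8 0 0 0 0 0 0; 0 0 0.1 0 0 0 0; 0 0 0.05 0 0 0 0; 0 0 0 0 0 0 0"
}}

```text
time_s: 22.75
eef_pos: [0.4909, -0.001, 0.086]
eef_rot: [0.001, -0.691, 0.723, 0.001]
wrist_force: [-4.3, 7.0, 11.0]
opening: 0.227
```

{"op": "move_arm", "data": {
  "rows": "0 0 0 0 0 0 0.3; 0 0 0 0 0 0 0.4; 0 0 0 0 0 0 0.42; 0 0 0 0 0 0 0.42; 0 0 -1 0 0 0 0.42; 0 0 -2 0 0 0 0.42; 0 0 -2 0 0 0 0.42; 0 0 -1 0 0 0 0.42; 0 0 0 0 0 0 0.42"
}}

```text
time_s: 23.65
eef_pos: [0.4918, -0.0026, 0.1467]
eef_rot: [0.001, -0.691, 0.723, -0.002]
wrist_force: [0.3, -0.6, -0.3]
opening: 0.419
```

```bash
python3 - <<'E'
from bench import ctrl
from fit import *
from go import *
c=ctrl.camera("wrist");t=ctrl.camera("top");s=ctrl.camera("scene")
o=ctrl.get_obs()
cv2.imwrite("pics/w13.png",np.vstack([np.hstack([cv2.resize(t["color"][230:335,280:420],(400,300)),cv2.resize(s["color"][170:270,240:373],(400,300))]),cv2.resize(c["color"][:300],(800,300))]))
p=np.array([.4928,.0500,1.5235])
plan(o,place(np.array([[-.05-.01-.03,0,.088]]),p)[0],p[2]-np.pi)
E
```

```text
t 23.80 pos [ 0.4901 -0.0022  0.1442] yaw -1.6161 tilt 0.0011 | shift cm [ 3.78 -0.02  5.62] rotvec deg [0.06 0.01 0.11] F [-0.   0.6 -1.1] op 0.417
```

View pics/w13.png

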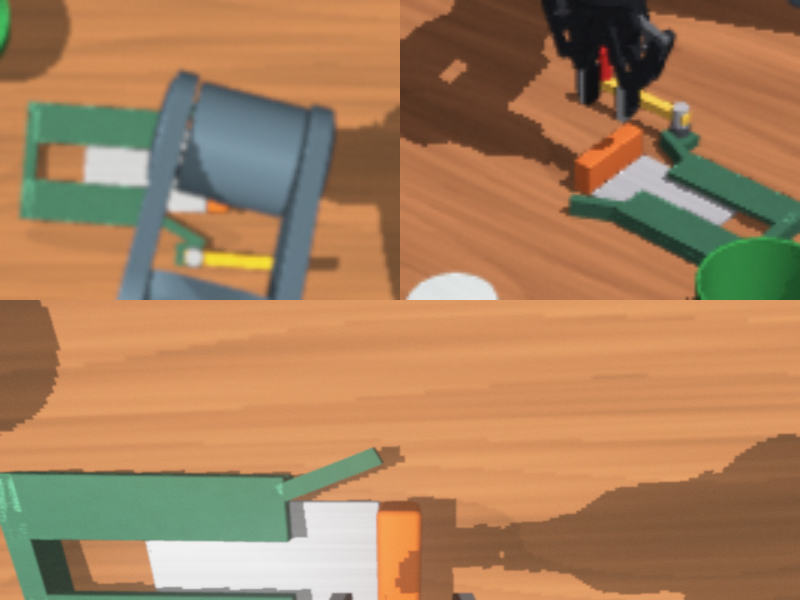

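{"op": "move_arm", "data": {
  "rows": "2.2 0 0 0 0 0 0; 2.2 0 0 0 0 0 0; 0 0 1 0 0 0 0; 0 0 2 0 0 0 0; 0 0 1.6 0 0 0 0; 0 0 1 0 0 0 0; 0 0 0.2 0 0 0 0; 0 0 0 0 0 0 0"
}}

```text
time_s: 24.6
eef_pos: [0.4883, -0.0458, 0.0863]
eef_rot: [-0.0, -0.691, 0.723, 0.001]
wrist_force: [-0.7, 0.4, 0.1]
opening: 0.002
```

{"op": "move_arm", "data": {
  "rows": "-0.5 0 0 0 0 0 0; -0.5 0 0 0 0 0 0; -0.5 0 0 0 0 0 0; -0.5 0 0 0 0 0 0; 0 0 0 0 0 0 0"
}}

```text
time_s: 25.1
eef_pos: [0.4896, -0.0255, 0.0871]
eef_rot: [0.0, -0.691, 0.723, -0.0]
wrist_force: [-0.2, -0.4, -0.4]
opening: -0.0
```

{"op": "move_arm", "data": {
  "rows": "-0.5 0 0 0 0 0 0; -0.5 0 0 0 0 0 0; -0.5 0 0 0 0 0 0; -0.5 0 0 0 0 0 0; 0 0 0 0 0 0 0"
}}

```text
time_s: 25.6
eef_pos: [0.4905, -0.0055, 0.0869]
eef_rot: [0.0, -0.691, 0.723, 0.0]
wrist_force: [0.4, -0.5, -0.3]
opening: 0.001
```

```bash
python3 - <<'E'
from bench import ctrl
from fit import *
from go import *
c=ctrl.camera("wrist");t=ctrl.camera("top");s=ctrl.camera("scene")
o=ctrl.get_obs()
cv2.imwrite("pics/w14.png",np.vstack([np.hstack([cv2.resize(t["color"][230:335,280:420],(400,300)),cv2.resize(s["color"][170:270,240:373],(400,300))]),cv2.resize(c["color"][:300],(800,300))]))
p=np.array([.4928,.0500,1.5235])
plan(o,place(np.array([[-.0345,0,.087]]),p)[0],p[2]-np.pi)
E
```

```text
t 25.75 pos [ 0.4903 -0.006   0.0867] yaw -1.6158 tilt 0.0006 | shift cm [-2.15  0.01 -0.03] rotvec deg [0.03 0.02 0.13] F [0.2 0.2 0.3] op 0.002
```

View pics/w14.png

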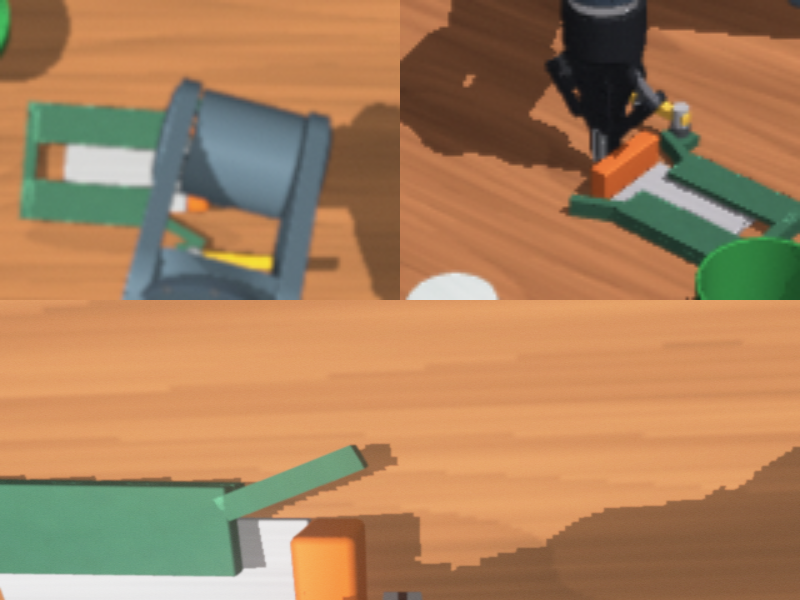

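{"op": "move_arm", "data": {
  "rows": "-0.4 0 0 0 0 0 0; -0.4 0 0 0 0 0 0; -0.4 0 0 0 0 0 0; -0.3 0 0 0 0 0 0; -0.2 0 0 0 0 0 0; 0 0 0 0 0 0 0"
}}

```text
time_s: 26.35
eef_pos: [0.4912, 0.0111, 0.0869]
eef_rot: [0.0, -0.691, 0.723, 0.0]
wrist_force: [0.5, -0.2, -0.3]
opening: 0.002
```

{"op": "move_arm", "data": {
  "rows": "-0.2 0 0 0 0 0 0; -0.1 0 0 0 0 0 0; -0.1 0 0 0 0 0 0; 0 0 0 0 0 0 0"
}}

```text
time_s: 26.75
eef_pos: [0.4915, 0.0148, 0.0869]
eef_rot: [0.0, -0.691, 0.723, -0.0]
wrist_force: [-0.6, -1.6, -0.2]
opening: -0.002
```

```bash
python3 - <<'E'
from bench import ctrl
from fit import *
from go import *
c=ctrl.camera("wrist");t=ctrl.camera("top");s=ctrl.camera("scene")
o=ctrl.get_obs()
cv2.imwrite("pics/w15.png",np.vstack([np.hstack([cv2.resize(t["color"][230:335,280:420],(400,300)),cv2.resize(s["color"][170:270,240:373],(400,300))]),cv2.resize(c["color"][:300],(800,300))]))
p=np.array([.4928,.0500,1.5235])
plan(o,place(np.array([[-.0345,0,.087]]),p)[0],p[2]-np.pi)
E
```

```text
t 26.90 pos [0.4915 0.0148 0.0869] yaw -1.6161 tilt 0.0002 | shift cm [-0.08  0.04 -0.01] rotvec deg [-0.01  0.01  0.11] F [ 0.3 -0.1 -0.2] op 0.001
```

View pics/w15.png

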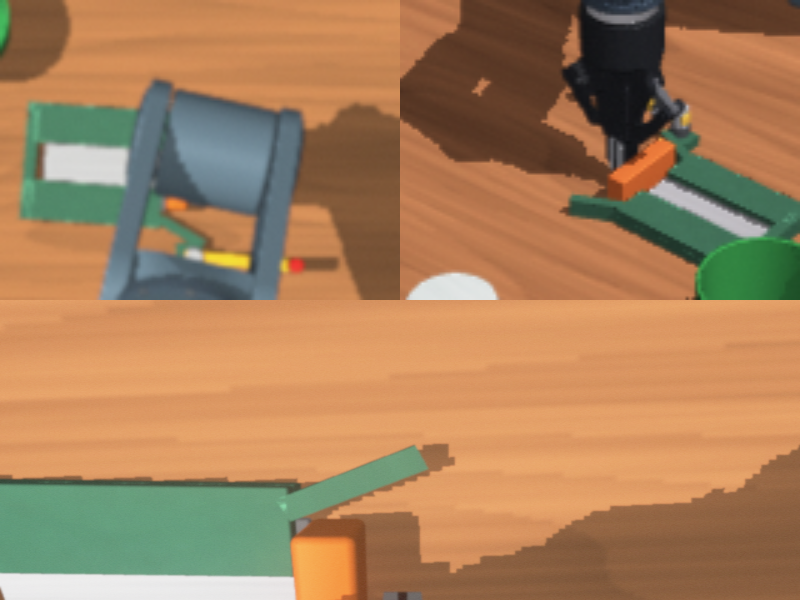

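{"op": "move_arm", "data": {
  "rows": "-0.1 0 0 0 0 0 0; 0 0 0 0 0 0 0; -0.1 0 0 0 0 0 0; 0 0 0 0 0 0 0"
}}

```text
time_s: 27.3
eef_pos: [0.4916, 0.0167, 0.0869]
eef_rot: [0.0, -0.691, 0.723, -0.0]
wrist_force: [-0.0, -1.5, 0.4]
opening: 0.003
```

{"op": "move_arm", "data": {
  "rows": "-0.1 0 0 0 0 0 0; 0 0 0 0 0 0 0"
}}

```text
time_s: 27.5
eef_pos: [0.4916, 0.0178, 0.0869]
eef_rot: [0.0, -0.691, 0.723, -0.0]
wrist_force: [-0.2, -1.1, 0.1]
opening: -0.001
```

{"op": "move_arm", "data": {
  "rows": "-0.1 0 0 0 0 0 0; 0 0 0 0 0 0 0"
}}

```text
time_s: 27.7
eef_pos: [0.4916, 0.0186, 0.0869]
eef_rot: [-0.0, -0.691, 0.723, -0.0]
wrist_force: [-0.7, -3.5, 0.8]
opening: -0.001
```

{"op": "move_arm", "data": {
  "rows": "-0.1 0 0 0 0 0 0; 0 0 0 0 0 0 0"
}}

```text
time_s: 27.9
eef_pos: [0.4914, 0.019, 0.0869]
eef_rot: [-0.001, -0.691, 0.723, -0.0]
wrist_force: [-2.6, -6.9, 1.7]
opening: 0.001
```

{"op": "move_arm", "data": {
  "rows": "-0.1 0 0 0 0 0 0; 0 0 0 0 0 0 0"
}}

```text
time_s: 28.1
eef_pos: [0.4915, 0.0193, 0.0869]
eef_rot: [-0.001, -0.691, 0.723, -0.001]
wrist_force: [-3.1, -12.6, 2.0]
opening: 0.003
```

{"op": "move_arm", "data": {
  "rows": "0.5 0 0 0 0 0 0; 1 0 0 0 0 0 0; 1 0 0 0 0 0 0; 0 0 -2 0 0 0 0; 0 0 -3 0 0 0 0; 0 0 -4 0 0 0 0.3; 0 0 -3 0 0 0 0.3; 2 0 0 0 0 0 0.3; 3 0 0 0 0 0 0.3; 3 0 0 0 0 0 0.3; 0 0 0 0 0 0 0.3"
}}

```text
time_s: 29.2
eef_pos: [0.4871, -0.0873, 0.2072]
eef_rot: [0.0, -0.69, 0.724, -0.001]
wrist_force: [0.9, -0.3, 0.3]
opening: 0.3
```

```bash
python3 - <<'E'
from bench import ctrl
from fit import *
from go import *
c=ctrl.camera("wrist");t=ctrl.camera("top");s=ctrl.camera("scene")
o=ctrl.get_obs()
cv2.imwrite("pics/w16.png",np.vstack([np.hstack([cv2.resize(t["color"][230:335,280:420],(400,300)),cv2.resize(s["color"][170:270,240:373],(400,300))]),cv2.resize(c["color"][:300],(800,300))]))
p=np.array([.4928,.0500,1.5235])
sb=(240,180,395,270)
m=big(mask(s["color"],(5,150,90),(17,255,255),sb))
p0=place(np.array([[.06,0,0]]),p)[0]; print(p0)
f=fit([(s,m,sb,None)],HANDLE,[p0[0],p0[1],p[2]]); print(f)
mr=mask(t["color"],(0,150,80),(5,255,255),(330,290,420,340)); print(cen(mr), ray(t,cen(mr)[0],.06))
piv=place(np.array([[-.034,.082,0]]),p)[0]; print(piv)
plan(o,[.4,-.0748,.2],-.1)
E
```

```text
[0.49563672 0.1099329  0.        ]
(array([0.48880114, 0.10850651, 1.55307234]), np.float64(90.38431372549019))
(array([383.47058824, 322.35294118]), 17) [[ 0.4011306  -0.07237378  0.06      ]]
[0.40928422 0.01991487 0.        ]
t 29.35 pos [ 0.4867 -0.0841  0.2067] yaw -1.6170 tilt 0.0008 | shift cm [-0.53  8.71  0.67] rotvec deg [-1.000e-02  5.000e-02 -8.692e+01] F [0.4 0.8 0.7] op 0.301
```

View pics/w16.png

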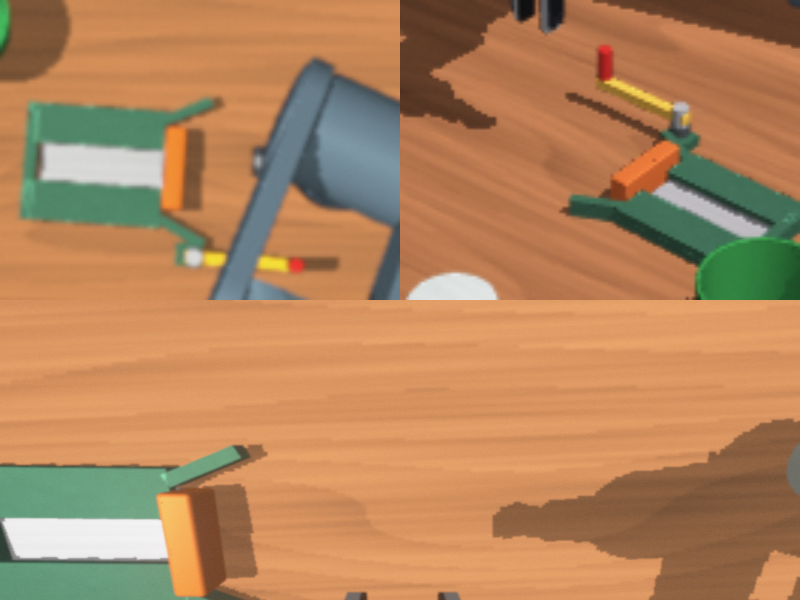

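```bash
python3 - <<'E'
from bench import ctrl
from fit import *
t=ctrl.camera("top"); c=ctrl.camera("wrist")
p=np.array([.4928,.0500,1.5235])
tb=(325,265,362,312)
m=big(mask(t["color"],(5,150,90),(17,255,255),tb)); print(cen(m),cv2.boundingRect(m))
f=fit([(t,m,tb,None)],HANDLE,[.4956,.11,p[2]]); print(f)
d=f[0][:2]-p[:2]; cc,ss=np.cos(p[2]),np.sin(p[2]); print("rack frame",d@np.array([[cc,-ss],[ss,cc]]))
G=((60,60,30),(95,255,160)); g=big(mask(t["color"],*G,(280,250,440,335))); iT=np.zeros((480,640),np.uint8); iT[:,332:]=1
print("rack",fit([(t,g,(280,250,440,335),iT)],RACK,p))
a=t["color"][255:315,280:360]; cv2.imwrite("pics/w17.png",np.vstack([cv2.resize(a,(800,600),interpolation=cv2.INTER_CUBIC)]))
E
```

```text
(array([341.1399177 , 288.58024691]), 243) (336, 273, 10, 32)
(array([0.49470012, 0.11038744, 1.52934642]), np.float64(25.207843137254898))
rack frame [0.06040975 0.00095705]
rack (array([0.49263484, 0.04987103, 1.52705324]), np.float64(213.1529411764706))
```

View pics/w17.png

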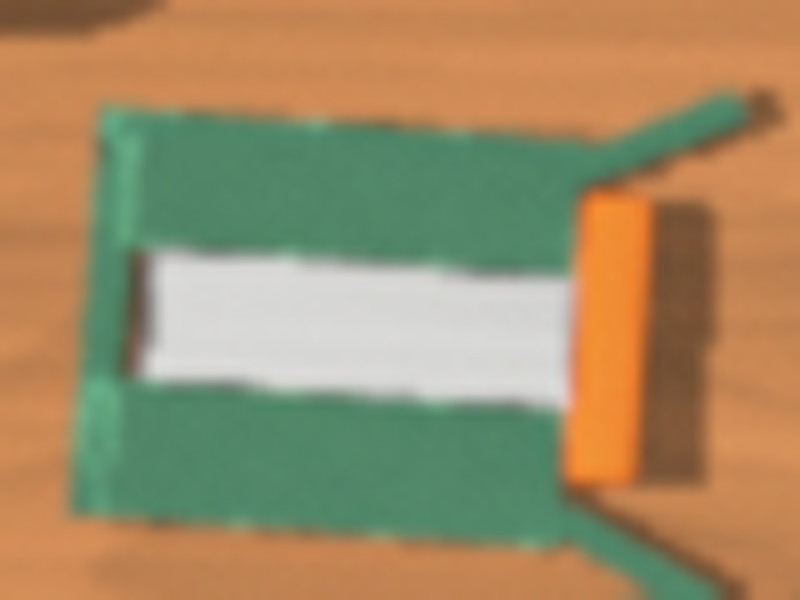

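{"op": "move_arm", "data": {
  "rows": "0 2 0 0 0 0 0.5; 0 3 0 0 0 0 0.5; 0 2.7 0 0 0 0 0.5; -1 1 0 0 0 -7.9 0.5; 0 0 0 0 0 -7.9 0.5; 0 0 0 0 0 -7.9 0.5; 0 0 0 0 0 -7.9 0.5; 0 0 0 0 0 -7.9 0.5; 0 0 0 0 0 -7.9 0.5; 0 0 0 0 0 -7.9 0.5; 0 0 0 0 0 -7.9 0.5; 0 0 0 0 0 -7.9 0.5; 0 0 0 0 0 -7.9 0.5; 0 0 0 0 0 -7.9 0.5; 0 0 0 0 0 0 0.5; 0 0 0 0 0 0 0.5"
}}

```text
time_s: 31.05
eef_pos: [0.4005, -0.0697, 0.2069]
eef_rot: [-0.0, 0.999, -0.051, -0.0]
wrist_force: [-0.6, -0.1, -0.8]
opening: 0.499
```

```bash
python3 - <<'E'
from bench import ctrl
from fit import *
from go import *
c=ctrl.camera("wrist")
o=ctrl.get_obs()
cv2.imwrite("pics/w18.png",cv2.resize(c["color"],(480,360)))
plan(o,[.401,-.0745,.116],-.086)
print(proj(c,[[.401,-.0745,.071]])*.75)
E
```

```text
t 31.10 pos [ 0.4005 -0.0698  0.2069] yaw -0.1017 tilt 0.0001 | shift cm [0.1  0.46 9.09] rotvec deg [-0.01  0.   -0.9 ] F [ 0.  -0.7  0.9] op 0.503
[[242.48460473 204.06488049]]
```

View pics/w18.png

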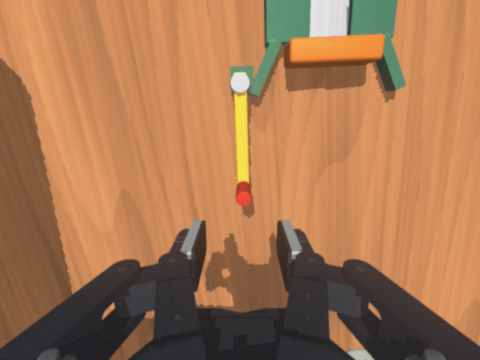

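{"op": "move_arm", "data": {
  "rows": "0.1 0.2 2 0 0 -0.9 0.4; 0 0 2.5 0 0 0 0.3; 0 0 2 0 0 0 0.3; 0 0 1.8 0 0 0 0.3; 0 0 0.8 0 0 0 0.3; 0 0 0 0 0 0 0.3"
}}

```text
time_s: 31.7
eef_pos: [0.4006, -0.0719, 0.115]
eef_rot: [-0.001, 0.999, -0.042, -0.001]
wrist_force: [-0.6, 0.1, -0.6]
opening: 0.302
```

{"op": "move_arm", "data": {
  "rows": "0.8 -0.05 0 0 0 -5 0.3; 1.14 -0.07 0 0 0 -6.9 0.3; 1.14 -0.07 0 0 0 -6.9 0.3; 1.14 -0.07 0 0 0 -6.9 0.3; 1.14 -0.07 0 0 0 -6.9 0.3; 1.14 -0.07 0 0 0 -6.9 0.3; 1.14 -0.07 0 0 0 -6.9 0.3; 1.14 -0.07 0 0 0 -6.9 0.3"
}}

```text
time_s: 32.5
eef_pos: [0.4811, -0.0404, 0.1171]
eef_rot: [0.001, 0.911, 0.413, 0.001]
wrist_force: [-0.6, -0.6, -1.7]
opening: 0.3
```

```bash
python3 - <<'E'
from bench import ctrl
from fit import *
from go import *
c=ctrl.camera("wrist")
o=ctrl.get_obs()
cv2.imwrite("pics/w19.png",cv2.resize(c["color"],(480,360)))
plan(o,[.5028,.0032,.116],1.39)
E
```

```text
t 32.55 pos [ 0.482  -0.0397  0.1173] yaw 0.8567 tilt 0.0027 | shift cm [ 4.6  -1.24  0.13] rotvec deg [  0.15  -0.05 -30.56] F [-0.1  0.2  1.2] op 0.297
```

View pics/w19.png

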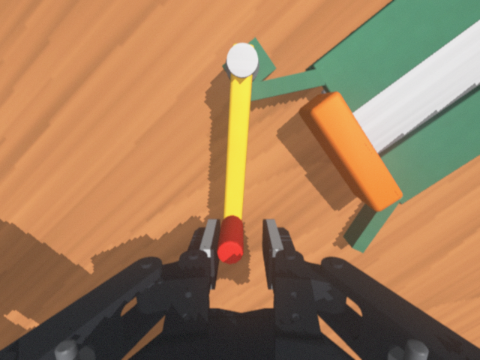

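{"op": "move_arm", "data": {
  "rows": "1.14 -0.07 0 0 0 -6.9 0.3; 1.14 -0.07 0 0 0 -6.9 0.3; 1.14 -0.07 0 0 0 -6.9 0.3; 1.14 -0.07 0 0 0 -6.9 0.3; 1.0 -0.05 0 0 0 -6.0 0.3; 0 0 0 0 0 0 0.3"
}}

```text
time_s: 33.15
eef_pos: [0.5034, 0.0101, 0.1168]
eef_rot: [0.0, 0.754, 0.657, 0.0]
wrist_force: [0.2, -0.6, -0.2]
opening: 0.297
```

{"op": "move_arm", "data": {
  "rows": "0.3 0 0 0 0 -2 0.3; 0 0 0 0 0 0 0.3"
}}

```text
time_s: 33.35
eef_pos: [0.5034, 0.0123, 0.1163]
eef_rot: [0.0, 0.743, 0.669, 0.0]
wrist_force: [-0.4, -0.2, 0.1]
opening: 0.3
```

```bash
python3 - <<'E'
from bench import ctrl
from fit import *
from go import *
c=ctrl.camera("wrist");s=ctrl.camera("scene")
o=ctrl.get_obs()
cv2.imwrite("pics/w20.png",np.hstack([cv2.resize(c["color"],(400,300)),cv2.resize(s["color"][170:270,240:373],(400,300))]))
plan(o,[.5042,.0154,.116],1.5235)
E
```

```text
t 33.45 pos [0.5033 0.0122 0.1161] yaw 1.4660 tilt 0.0002 | shift cm [0.33 0.05 0.01] rotvec deg [ 0.01  0.   -3.3 ] F [ 0.3 -0.2 -0.5] op 0.3
```

View pics/w20.png

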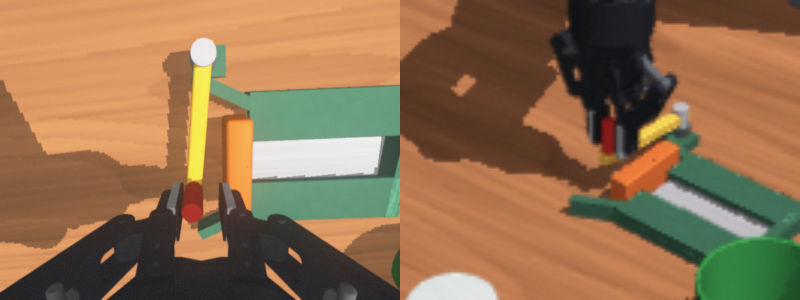

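{"op": "move_arm", "data": {
  "rows": "0.3 0 0 0 0 -1.8 0.3; 0.3 0 0 0 0 -1.8 0.3; 0 0 0 0 0 0 0.3"
}}

```text
time_s: 33.75
eef_pos: [0.5039, 0.0187, 0.1159]
eef_rot: [-0.0, 0.721, 0.693, 0.0]
wrist_force: [-0.5, -0.1, 0.7]
opening: 0.302
```

{"op": "move_arm", "data": {
  "rows": "0.2 0 0 0 0 0 0.3; 0 0 0 0 0 0 0.3"
}}

```text
time_s: 33.95
eef_pos: [0.5039, 0.0207, 0.1158]
eef_rot: [-0.0, 0.721, 0.693, -0.0]
wrist_force: [-0.9, -0.4, 0.3]
opening: 0.302
```

{"op": "move_arm", "data": {
  "rows": "0.1 0 0 0 0 0 0.3; 0 0 0 0 0 0 0.3"
}}

```text
time_s: 34.15
eef_pos: [0.5039, 0.0216, 0.1159]
eef_rot: [-0.0, 0.721, 0.693, -0.0]
wrist_force: [0.7, 0.7, 0.3]
opening: 0.304
```

{"op": "move_arm", "data": {
  "rows": "0.1 0 0 0 0 0 0.3; 0 0 0 0 0 0 0.3"
}}

```text
time_s: 34.35
eef_pos: [0.504, 0.0226, 0.1159]
eef_rot: [-0.0, 0.721, 0.693, -0.0]
wrist_force: [-0.1, -0.0, 0.8]
opening: 0.299
```

{"op": "move_arm", "data": {
  "rows": "0.1 0 0 0 0 0 0.3; 0 0 0 0 0 0 0.3"
}}

```text
time_s: 34.55
eef_pos: [0.504, 0.0236, 0.1159]
eef_rot: [-0.0, 0.721, 0.693, -0.0]
wrist_force: [1.5, -0.5, -0.2]
opening: 0.302
```

```bash
python3 - <<'E'
from bench import ctrl
from fit import *
from go import *
c=ctrl.camera("wrist");s=ctrl.camera("scene")
o=ctrl.get_obs()
cv2.imwrite("pics/w21.png",np.hstack([cv2.resize(c["color"],(400,300)),cv2.resize(s["color"][170:270,240:373],(400,300))]))
plan(o,[.5042,.0154,.116],1.5235)
E
```

```text
t 34.65 pos [0.504  0.0236 0.1158] yaw 1.5309 tilt 0.0003 | shift cm [-0.81  0.06 -0.02] rotvec deg [-0.01 -0.01  0.42] F [-0.3 -0.1  0.3] op 0.298
```

View pics/w21.png

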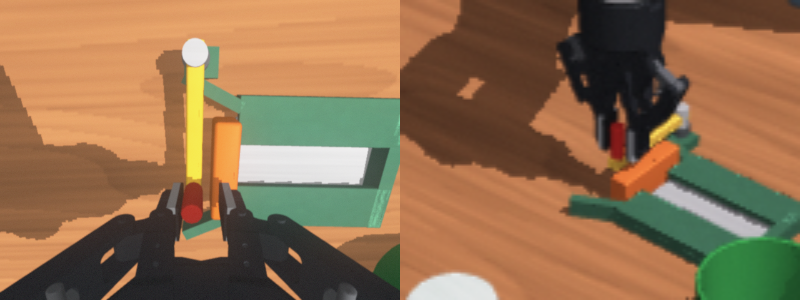

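{"op": "move_arm", "data": {
  "rows": "-0.2 0 0 0 0 0 0.35; 0 0 0 0 0 0 0.35; 0 0 -2 0 0 0 0.35; 0 0 -4 0 0 0 0.35; 0 0 -4 0 0 0 0.35; 0 0 0 0 0 0 0.35; 0 0 0 0 0 0 0.35"
}}

```text
time_s: 35.35
eef_pos: [0.5045, 0.0213, 0.217]
eef_rot: [0.001, 0.721, 0.693, 0.001]
wrist_force: [-0.1, 0.6, 0.2]
opening: 0.352
```

```bash
python3 - <<'E'
from bench import ctrl
from fit import *
from go import *
c=ctrl.camera("wrist");s=ctrl.camera("scene");t=ctrl.camera("top")
o=ctrl.get_obs()
cv2.imwrite("pics/w22.png",np.vstack([np.hstack([cv2.resize(t["color"][230:335,280:420],(400,300)),cv2.resize(s["color"][170:270,240:373],(400,300))]),cv2.resize(c["color"],(400,300)).repeat(2,1)]))
p=np.array([.4928,.0500,1.5235]); cc,ss=np.cos(p[2]),np.sin(p[2]); M=np.array([[cc,-ss],[ss,cc]])
piv=place(np.array([[-.034,.082,0]]),p)[0]
for n,cam,b in (("s",s,(300,190,345,235)),("w",c,(200,150,400,400))):
    m=big(mask(cam["color"],(22,130,100),(35,255,255),b)); print(n,cen(m))
    # fit arm: prism in catch frame about pivot with direction th
    ARM=[box(-.004,.088,-.006,.006,.025,.037)]
    best=min((( lambda e:(e,a))(abs(render(cam,ARM,[piv[0],piv[1],p[2]-np.pi/2-a],b)-m[b[1]:b[3],b[0]:b[2]]/255.).sum()) for a in np.arange(-.1,.4,.01))); print(best)
    r=mask(cam["color"],(0,150,60),(5,255,255),b)
    if r.any(): print("red",cen(big(r)))
print(proj(c,[[.5042,.0154,.071]]),proj(s,[[.5042,.0154,.071]]))
plan(o,[.5042,.0154,.116],1.5235)
E
```

```text
s (array([322.81666667, 214.3       ]), 60)
(np.float64(100.88235294117646), np.float64(-0.07000000000000002))
red (array([311.96491228, 216.22807018]), 57)
w (array([318.25338645, 191.55697211]), 1255)
(np.float64(339.85490196078433), np.float64(-0.060000000000000026))
red (array([317.20952381, 251.76666667]), 420)
[[311.26724888 257.86881649]] [[310.8504182  211.29167436]]
t 35.50 pos [0.503  0.0216 0.2144] yaw 1.5307 tilt 0.0028 | shift cm [-0.62  0.17  9.84] rotvec deg [-0.16 -0.02  0.41] F [ 0.3 -0.6  0.4] op 0.348
```

View pics/w22.png

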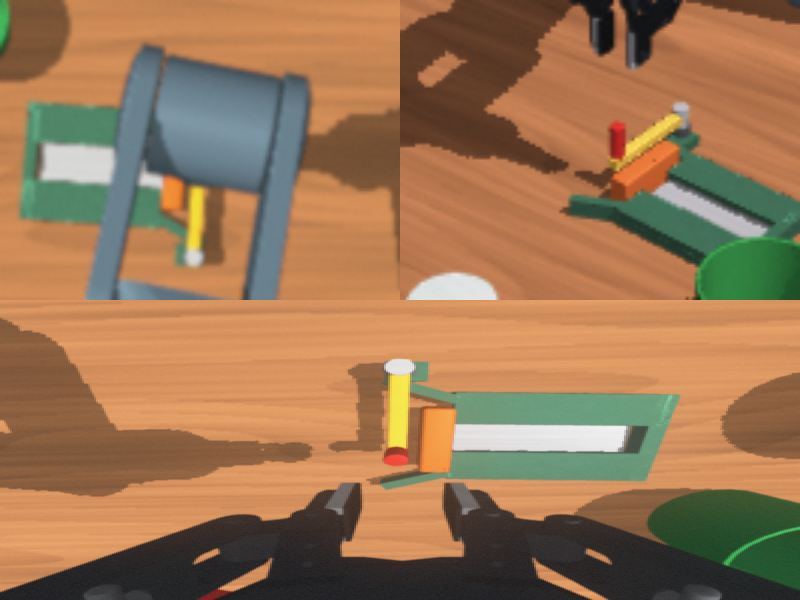

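{"op": "move_arm", "data": {
  "rows": "-2 0 -1 0 0 0 0.35; -3 0 -1 0 0 0 0.35; -3 0 -1 0 0 0 0.35; -3 0 0 0 0 0 0.35; -3 0 0 0 0 0 0.35; 0 0 0 0 0 0 0.35; 0 0 0 0 0 0 0.35"
}}

```text
time_s: 36.2
eef_pos: [0.4977, -0.1185, 0.2445]
eef_rot: [-0.001, 0.722, 0.692, -0.0]
wrist_force: [0.3, 0.4, 0.4]
opening: 0.351
```

```bash
python3 - <<'E'
from bench import ctrl
from fit import *
from go import *
s=ctrl.camera("scene");t=ctrl.camera("top")
o=ctrl.get_obs()
cv2.imwrite("pics/w23.png",np.vstack([cv2.resize(t["color"][235:330,180:370],(800,400)),cv2.resize(s["color"][170:320,200:500],(800,200*2))[::1]])[:, :][:800])
p=np.array([.4928,.0500,1.5235]); cc,ss=np.cos(p[2]),np.sin(p[2]); M=np.array([[cc,-ss],[ss,cc]])
piv=place(np.array([[-.034,.082,0]]),p)[0]
tb=(325,260,375,330)
y=big(mask(t["color"],(22,130,100),(35,255,255),tb)); 
r=mask(t["color"],(0,150,60),(5,255,255),tb); print("post",ray(t,cen(r)[0],.068), "yellow",cen(y))
pr=ray(t,cen(r)[0],.068)[0][:2]-piv[:2]; print("catch",p[2]-np.pi/2-np.arctan2(pr[1],pr[0]),np.hypot(*pr))
pts=np.argwhere(y)[:,::-1].astype(np.float32); l=ray(t,pts,.037)[:,:2]; u=np.linalg.svd(l-l.mean(0))[2][0]; print("yellow axis catch",p[2]-np.pi/2-np.arctan2(u[1]*np.sign(u[0]),abs(u[0])))
m=big(mask(t["color"],(5,150,90),(17,255,255),(325,265,362,312)))
f=fit([(t,m,(325,265,362,312),None)],HANDLE,[.4956,.11,p[2]]); print(f,(f[0][:2]-p[:2])@M)
b=(190,250,260,330); m=big(mask(t["color"],(95,110,60),(125,255,255),b)); ig=cv2.dilate(big(mask(t["color"],(0,0,150),(180,50,255),(212,280,245,310))),np.ones((3,3)))
print("lid",fit([(t,m,b,ig)],[cyl(.06,.09,.094)],[.4725,.35,0],yaw=False))
E
```

```text
post [[0.50275096 0.0184445  0.068     ]] yellow (array([348.2556391 , 301.87218045]), 133)
catch -0.031566068290326155 0.0934783075544823
yellow axis catch -0.0036215432843530945
(array([0.49418761, 0.11025794, 1.5375741 ]), np.float64(63.521568627450975)) [0.06025616 0.00146286]
lid (array([0.47179583, 0.35047438]), np.float64(63.007843137254895))
```

View pics/w23.png

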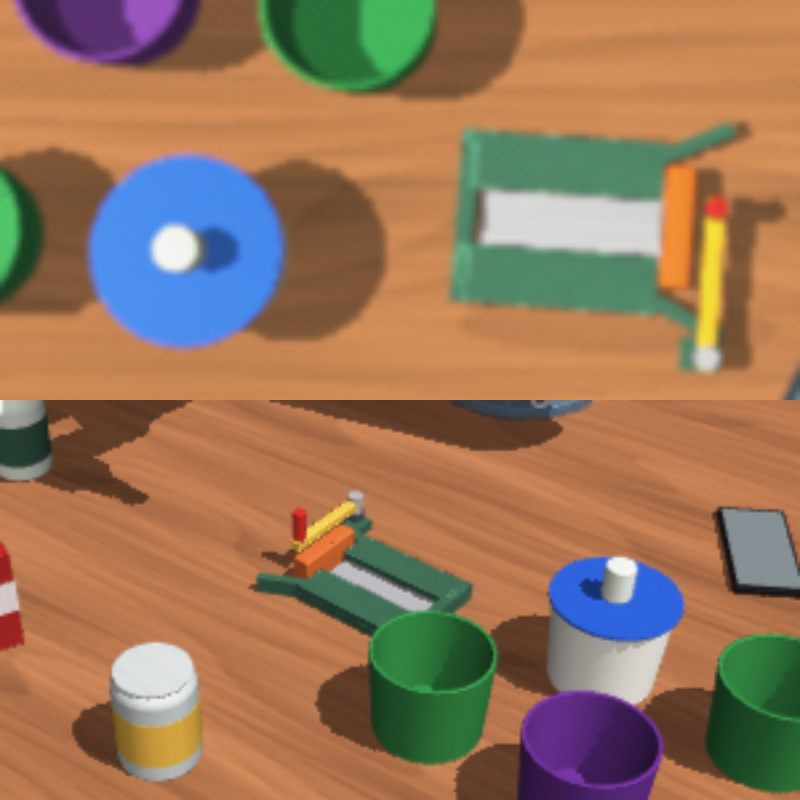

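Catch closed (≈0 rad), scraper home at x = 60.3 mm, y = 1.5 mm in the rack frame, and the lid seated and centred on the tub. Handing in.

```bash
python3 -c "
from bench import ctrl
print(ctrl.hand_in())"
```

```text
the job is handed in; nothing more can be done
None
```

The task is done and handed in at about 36 s of the 72 s allowed; the hand-in gives no verdict.

I lifted the lid by its knob onto the white tub, swung the catch open to about 1.6 rad and carried the scraper into the slot by its handle. I then pushed it home from behind until it stopped against the rack at 13 N, and swung the catch closed.

| Last check (camera) | Measured | Required |
|---|---|---|
| Scraper x in rack frame | 60.3 mm | 56 to 66 mm |
| Scraper y in rack frame | 1.5 mm | within ±7 mm |
| Scraper angle to rack | about 0.014 rad | below 0.08 rad |
| Catch angle | -0.03 to 0.00 rad | below 0.15 rad |
| Lid offset from tub centre as measured at the start | about 1 mm | below 10 mm |

- **By eye only:** the lid looks level and seated, and the tin and neighbouring tubs look in place. I did not re-measure the lid's height or tilt, or the bystanders' positions. The bottle and carton are only partly in the last crop.
- **Disagreement:** the scene camera fits the handle about 6 mm off from the top camera across the slot. I went by the top camera, because the rack was measured with it too and its close-up shows the handle flush against the rack.
- **Catch:** I felt no stop when closing it, so I judged it closed from the images. The scene and wrist views read -0.06 to -0.07 rad in rough fits.
- **Clearance:** the arm stood clear of everything at hand-in.

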